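# Load the cartridge into the test unit and start it

### The job

Lay the flat black cartridge on the 45-degree sloped stand, tab end up, let go of it there, then take it again by its tab and slide it foot first into the slot of the grey test unit, pushing past the spring catch until it is fully home, and let go. Then press the large key right down and let it come up, and after it the small key. Press no key before the cartridge is home, never have both keys down together, and leave the other things on the table where they are.

Things in the scene. Friction and masses are not known exactly. Their poses are not given: they have to be found in the camera images.
- cartridge: flat black slab, lying at the start: body 80 x 60 x 14 mm, brass stripes at its foot end; from the other end a ribbed tab sticks out 38 mm, 36 wide, 10 thick (set in 2 mm from both faces). Either face round fits the slot. Origin: centre of the underside; x along it to the tab (body x -59..+21, tab +21..+59 mm), y across the 60 mm width, z out of the upper face. About 0.18 kg
- cartridge_foot (a point): middle of the cartridge's foot end face (mid thickness); axes as the cartridge
- cartridge_middle (a point): point inside the body 44 mm from the foot end, mid width and thickness: where it can be gripped across its 60 mm width
- cartridge_tab (a point): point in the tab 22 mm beyond the body's end, 102 mm from the foot end, mid width and thickness: where the tab can be pinched across its 10 mm
- stand: fixed aluminium stand: base 100 x 70 x 6 mm, a plate sloped at 45 degrees, 46 wide and 72 mm long up the slope, a 9 mm ledge square to it at its low end. Origin on the table; x is the level direction in which it rises, z up. Slope and ledge meet at x -40, z 16 mm. A cartridge lying on it, foot on the ledge, overhangs the plate's top by 46 mm: its tab is free on both faces
- stand_seat (a point): where cartridge_foot lies when the cartridge rests on the slope against the ledge, at mid width; axes as the stand (7 mm off the slope's surface)
- unit: fixed grey box 100 (x) x 120 (y) x 60 mm high. Origin: centre of its underside, z up. A slot goes straight down from its top at y +30 mm: 61.7 (x) x 15.7 mm (y), 2 mm chamfer, 41 mm deep. A sprung roller in its +y wall, 22 mm down, grips the cartridge: it takes a push of about 10 N, more than its weight. Two round white keys stand at y -32 mm
- slot_mouth (a point): centre of the slot's mouth, level with the unit's top; axes as the unit
- slot_floor (a point): centre of the slot's floor, 41 mm below the mouth; cartridge_foot lies here when it is fully home
- key_large (a joint): travel of the large key (30 mm across, nearer the robot): 0 up, 0.006 m fully down; springs back, fully down at 5 N
- key_large_top (a point): centre of the large key's top face; z up
- key_small (a joint): travel of the small key (18 mm across, farther from the robot): 0 up, 0.006 m fully down; springs back, fully down at 5 N
- key_small_top (a point): centre of the small key's top face; z up
- tape_roll: bystander: roll of brown tape lying flat, 94 mm across, 48 mm high; origin under its centre
- pliers: bystander: blue pliers, 170 mm long, 12 mm high; origin under their centre
- elbow: bystander: grey pipe elbow 65 x 67 x 30 mm; origin under its centre
- sleeve: bystander, fixed: light grey pipe sleeve standing up, 76 x 86 mm, 72 mm high; origin under its centre

How it is judged:
By the outcome, as a careful person would: the job done as asked, in the order asked, and still so for the second after the job is handed in, with the robot touching nothing.
It also fails if it takes over 72 s, if anything falls off the work surface, if the arm or the gripper's body presses on something with over 40 N, if the wrist force passes 120 N, or if a joint passes its speed limit or range.

### The arm

A 7-joint arm with a two-finger parallel gripper is mounted at the origin on a cart in front of the work surface, level with it; the furniture and walls round the work are solid. World frame = base frame: x ahead of the robot, y to its left, z up, the work surface at z = 0. Lengths are in m, angles in rad, forces in N, time in s.
With the tool pointing down it reaches from about 0.4 to 0.85 m from the base axis. Payload 10.4 kg.
Tool frame: the origin (TCP) lies at the very end of the fingers, on their centre line; the grasp point (between the pads) lies 19 mm behind it; z points along the fingers, y is the line along which they close (so a half turn about z gives the same grasp; the last joint's range is limited). The gripper opens to 85 mm and grips with 20 to 120 N. Pads are 22 mm wide; open, the fingers measure 114 mm over their backs; the gripper's body (76 mm by 85 mm) begins 54 mm behind the grasp point. The pads swing forward as they close: fully open they stand 13 mm farther back than shut.
Start: joints at [1.149, 0.332, -0.065, 1.46, 0.022, 1.35, -0.088], TCP at [0.243, -0.576, 0.231] pointing down, gripper open.
Joint ranges: [-2.6, 2.6], [-0.5, 2.12], [-1.47, 1.34], [0.16, 2.42], [-1.27, 4.41], [0.06, 2.06], [-2.6, 2.6]. Speed limits (rad/s): [2.22, 2.22, 2.79, 2.79, 3.14, 3.14, 3.14].

### API

Orientations are given as a unit quaternion [x, y, z, w].
In Python, from workcell import * gives the robot as it stands. The module is installed in compiled form; this text tells all that it offers.
- The arm moves only by the tool carry_out, never from a script. Its argument "motion" is a list of rows, each an object with "xyz": the shift along the tool's x, y, z in m, a list of three; "angular": the turn, a rotation vector about the tool's x, y, z in degrees, a list of three. A call has 1 to 12 rows; each row is the pose to reach, as a shift and turn from the pose commanded when the call began, along the tool's axes at that moment; what a row does not reach only later rows make up. A row lasts 1/10 s, in which the tool goes at most 50 mm and 8.59 degrees, less where a joint would pass 70% of its speed; a pose out of reach is approached as far as the arm can. A call with a gripper value outside its range is refused whole. "hand" is the opening, from 0 (shut) to 1 (fully open), set as the call begins (left out, the last holds). The fingers move at their own pace and stop on an object; "grip_force" is the grip in N (left out, the last holds). Time passes only in rows, so rows that repeat a pose let the fingers close. It gives the time, the measured TCP pose, the force, the opening and the grip force at its end, in the units of the state.
- get_obs(): the state, without advancing time (a new reading comes with each control period).
- camera(name): name is "scene" or "top"; returns a dict with "img" (400x640x3 uint8, red, green, blue), "fx", "fy", "cx", "cy" (pixels), "extrinsics" (4x4, takes a point from camera to world coordinates). Camera axes: x right, y up, looking along -z (the intrinsics and any distortion apply to the point x, -y, -z); pixel columns grow to the right and rows downward; lengths in m; the calibration is good to about 2 mm. A picture is of the moment at which its call begins. There is no depth.
- hand_in(): hands the job in; it is judged then, once.
The state is a dict: "clock": time; "joint_pos": joint angles; "joint_velocities": joint speeds; "tau": joint torques, N m; "position": TCP position; "ee_rot": TCP orientation; "ft_force": force on the tool from outside, world axes, zero at the start; "torque": the same for the moment, N m; "grip_width": opening from 0.0 (shut) to 1.0 (fully open); "grasp_force": force on a finger pad.
Only numpy, scipy, OpenCV 4.12 (cv2) and the standard library are available. Lean on these libraries where they do the work, as an engineer would, in place of code of your own. Each camera call takes 0.05 s, during which the arm holds its last target. There are 200 camera calls.

## Working session

There is one attempt and no reset: what is moved stays moved. The work goes in short steps, Python scripts to look and compute and a tool call to move; the robot and the scene stay as the last step left them, time stands still between calls to the robot, and variables do not carry over. Pictures are saved under pics/ and viewed, at most 10 in all, crops included, and the job is handed in when it is done.

Besides the shell and the picture viewer there is one more tool, called after "Request:" as name(argument=value, ...) on one line, values as JSON. carry_out: Moves the arm, as the interface text tells. Its arguments: {"type":"object","properties":{"motion":{"type":"array"},"hand":{"type":"number"},"grip_force":{"type":"number"}},"required":["motion"]}

```bash
mkdir -p pics
python3 - <<'E'
from workcell import *
import cv2,numpy as np,pickle
o=get_obs();print({k:np.round(v,3).tolist() for k,v in o.items()})
for n in("scene","top"):
    c=camera(n);pickle.dump(c,open(n+".pkl","wb"));cv2.imwrite(f"pics/{n}0.png",c["img"][:,:,::-1]);print(n,c["fx"],c["fy"],c["cx"],c["cy"],np.round(c["extrinsics"],4).tolist(),[k for k in c])
E
```

```text
{'clock': 0.0, 'joint_pos': [1.149, 0.333, -0.065, 1.461, 0.022, 1.35, -0.089], 'joint_velocities': [-0.001, -0.001, 0.0, -0.0, -0.001, -0.0, -0.0], 'tau': [-0.0, -62.544, 0.049, -39.16, 0.016, 0.01, -0.0], 'position': [0.243, -0.576, 0.231], 'ee_rot': [0.98, 0.198, -0.0, -0.001], 'ft_force': [-0.36, -0.667, 0.591], 'torque': [0.025, -0.015, 0.063], 'grasp_force': 0.0, 'grip_width': 0.998}
scene 411.0099088060753 411.0099088060753 323.04994422658245 194.8197943938762 [[-0.6819, 0.3222, -0.6566, -0.1415], [-0.7314, -0.2948, 0.615, 0.7727], [0.0046, 0.8996, 0.4367, 0.5186], [0.0, 0.0, 0.0, 1.0]] ['img', 'fx', 'fy', 'cx', 'cy', 'extrinsics']
top 363.5390357607982 363.5390357607982 318.47978117403056 200.83793318740163 [[-0.0168, 0.9839, -0.1777, 0.3695], [-0.9996, -0.0205, -0.0188, 0.1281], [-0.0221, 0.1773, 0.9839, 1.011], [0.0, 0.0, 0.0, 1.0]] ['img', 'fx', 'fy', 'cx', 'cy', 'extrinsics']
```

View pics/scene0.png

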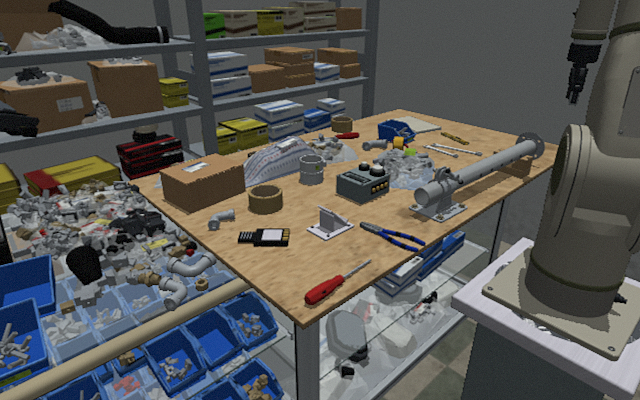

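View pics/top0.png

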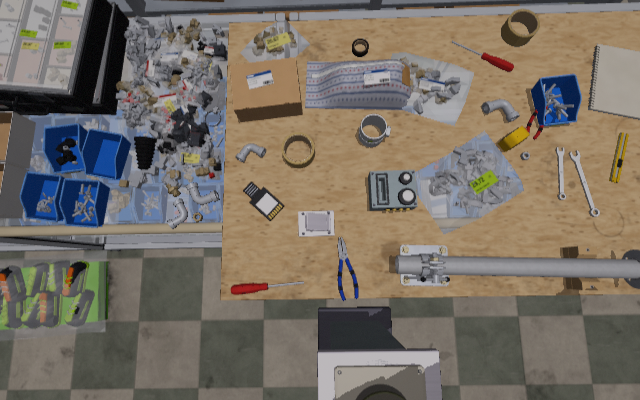

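The scene view shows the cartridge near (263,237), the stand at (331,222) and the unit at (362,183). In the top view they are at (265,202), (316,222) and (392,190). I'll enlarge both.

Run:
```python
import cv2
a=cv2.imread("pics/top0.png")[160:245,235:425];cv2.imwrite("pics/tc.png",cv2.resize(a,None,fx=4.2,fy=4.2,interpolation=cv2.INTER_CUBIC))
a=cv2.imread("pics/scene0.png")[145:255,230:400];cv2.imwrite("pics/sc.png",cv2.resize(a,None,fx=4.7,fy=4.7,interpolation=cv2.INTER_CUBIC))
```

```text
(no output)
```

View pics/tc.png

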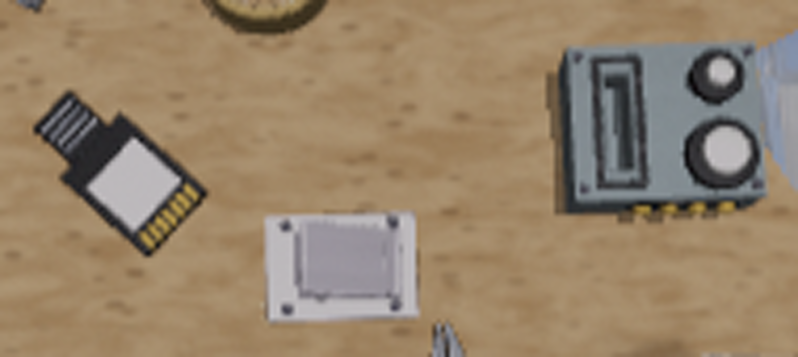

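View pics/sc.png

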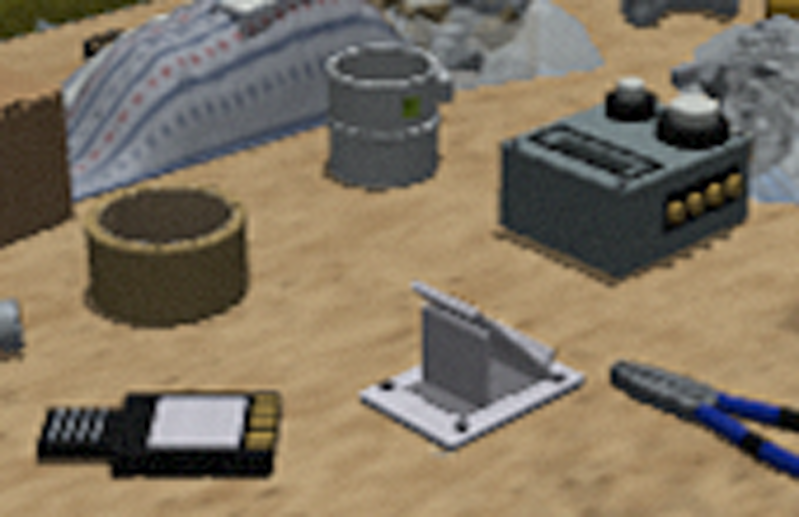

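The top crop shows the cartridge body corners (207,190), (150,256), (63,178), (120,114), with the tab pointing up-left. The stand base spans (265..418, 213..321), with its low end and ledge to the right (-y). The unit's slot is around (620,121), with the small key at (720,73) and the large key at (729,149). The scene crop confirms that the stand rises towards +y. I'll enlarge once more in a four-panel picture.

Run:
```python
import cv2,numpy as np
def P(n,x,y,w):
    s=400/w;h=round(300/s)
    M=np.array([[s,0,-x*s],[0,s,-y*s]])
    p=cv2.warpAffine(cv2.imread(f"pics/{n}0.png"),M,(400,300),flags=cv2.INTER_CUBIC)
    for k in range(0,400,50):cv2.line(p,(k,0),(k,5),(0,0,255));cv2.line(p,(0,k),(5,k),(0,0,255))
    return p
cv2.imwrite("pics/q.png",np.vstack([np.hstack([P("top",366,168,53.333),P("scene",333,157,60)]),np.hstack([P("top",296,208,40),P("scene",304,202,53.333)])]))
```

```text
(no output)
```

View pics/q.png

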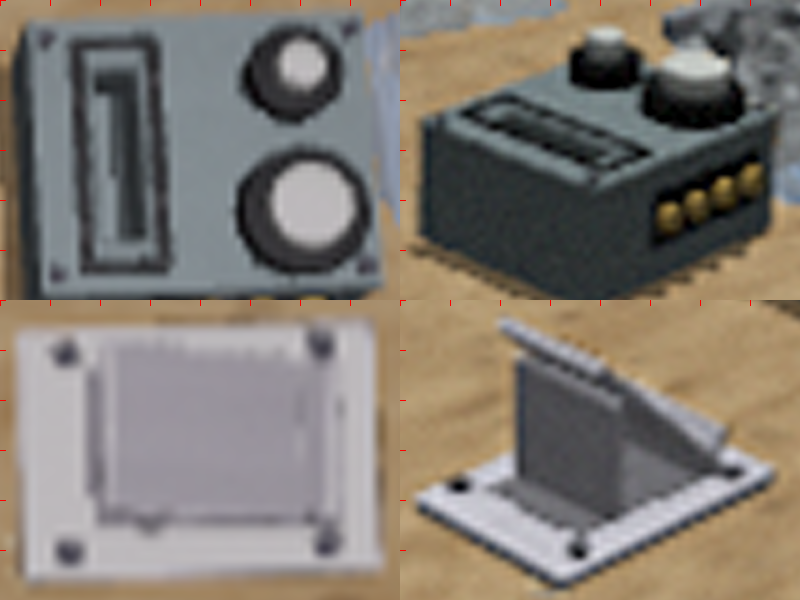

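The panels show these points:
- **Unit, top view:** top-face corners (25,22), (360,15), (380,288), (42,297). Slot frame (70,40), (158,35), (170,270), (82,273). Key centres (303,62) and (314,204).
- **Unit, scene view:** top corners (22,118), (197,190), (377,108).
- **Stand:** base corners are clear in both views.

Next I'll fit poses.

```bash
cat > h.py <<'E'
import numpy as np,pickle
from scipy.optimize import least_squares
from scipy.spatial.transform import Rotation as R
C={n:pickle.load(open(n+".pkl","rb")) for n in("top","scene")}
def proj(n,P):
    c=C[n];T=np.linalg.inv(c["extrinsics"]);p=np.atleast_2d(P)@T[:3,:3].T+T[:3,3]
    return np.c_[c["cx"]+c["fx"]*p[:,0]/-p[:,2],c["cy"]-c["fy"]*p[:,1]/-p[:,2]]
def W(q,P):
    c,s=np.cos(q[2]),np.sin(q[2]);P=np.atleast_2d(P)
    return np.c_[q[0]+c*P[:,0]-s*P[:,1],q[1]+s*P[:,0]+c*P[:,1],P[:,2]]
def fit(obs,q0):
    f=lambda q:np.concatenate([(proj(n,W(q,P))-np.array(uv)).ravel() for n,P,uv in obs])
    r=least_squares(f,q0,loss="soft_l1");print(np.round(r.x,4),np.degrees(r.x[2]).round(2));print(np.round(r.fun.reshape(-1,2),1).tolist());return r.x
E
cat > m.py <<'E'
from h import *
def px(x,y,s,l):return [(x+u/s,y+v/s) for u,v in l]
mm=lambda l:np.array(l)/1e3
tc=lambda l:[((u+.5)/4.2-.5+235,(v+.5)/4.2-.5+160) for u,v in l]
sc=lambda l:[((u+.5)/4.7-.5+230,(v+.5)/4.7-.5+145) for u,v in l]
ut=lambda l:px(366,168,7.5,l);us=lambda l:px(333,157,6.6667,l);st=lambda l:px(296,208,10,l);ss=lambda l:px(304,202,7.5,l)
U=[("top",mm([[50,50,60],[50,-50-10,60],[-50,-60,60],[-50,60,60]]),ut([(25,22),(360,15),(380,288),(42,297)])),
("scene",mm([[50,60,60],[-50,60,60],[-50,-60,60]]),us([(22,118),(197,190),(377,108)])),
("top",mm([[0,30,60]]),ut([(120,154.5)]))]
U[0][1][:,1]=mm([60,-60,-60,60])
print("unit");u=fit(U,[.45,-.1,0])
print("both views separately");fit([U[0],U[2]],u);fit([U[1]],u)
S=[("top",mm([[50,35,6],[-50,35,6],[-50,-35,6],[50,-35,6]]),None),("scene",mm([[50,-35,6],[50,35,6],[-50,35,6]]),None)]
# stand x~world +y : yaw 90; stand +y -> world -x
S=[("top",mm([[50,-35,6],[-50,-35,6],[-50,35,6],[50,35,6]]),st([(17,33),(373,22),(383,270),(25,278)])),
("scene",mm([[50,-35,6],[50,35,6],[-50,35,6]]),ss([(17,195),(162,280),(375,170)]))]
print("stand");s=fit(S,[.35,.12,1.57]);fit(S[:1],s);fit(S[1:],s)
K=[("top",mm([[-59,-30,14],[-59,30,14],[21,30,14],[21,-30,14]]),tc([(207,190),(150,256),(63,178),(120,114)])),
("top",mm([[59,-18,12],[59,18,12]]),tc([(72,92),(35,127)]))]
print("cart");k=None
for a in(0.8,):k=fit(K,[.4,.3,a])
print("scene pred",proj("scene",W(k,mm([[-59,-30,14],[-59,30,14],[59,-18,12],[59,18,12]]))))
# keys: unknown xy,z per key
for n,t,c in(("L",(314,204),(297,62)),("S",(303,62),(205,35))):
    r=least_squares(lambda p:np.r_[(proj("top",p)-ut([t])).ravel(),(proj("scene",p)-us([c])).ravel()],[.45,-.15,.08]);print(n,r.x.round(4),r.fun.round(2))
    from numpy import cos,sin
    d=r.x[:2]-u[:2];print(" in unit",cos(u[2])*d[0]+sin(u[2])*d[1],-sin(u[2])*d[0]+cos(u[2])*d[1])
print("slot",W(u,mm([[0,30,60]])),"seat",W(s,mm([[-40-7*.7071,0,16+7*.7071]])))
pickle.dump((u,s,k),open("pose.pkl","wb"))
E
python3 m.py
```

```text
unit
[ 0.5707 -0.0522  0.0086] 0.49
[[-0.0, -0.0], [0.1, -0.4], [0.2, -0.1], [-0.4, 0.0], [-0.0, -0.3], [0.1, -0.4], [0.9, 0.0], [-0.5, 0.2]]
both views separately
[ 0.5705 -0.0526  0.0065] 0.37
[[0.1, 0.0], [0.3, -0.3], [0.3, 0.0], [-0.3, 0.0], [-0.3, 0.2]]
[ 0.5707 -0.0502  0.0272] 1.56
[[-0.5, 0.1], [0.1, -0.2], [0.4, 0.0]]
stand
[0.4885 0.1564 1.5804] 90.55
[[-0.3, -0.2], [-0.1, -0.1], [-0.3, 0.1], [-0.7, 0.3], [-0.2, -0.5], [0.3, -0.7], [0.8, -0.7]]
[0.4886 0.1555 1.5826] 90.68
[[0.0, -0.2], [0.2, -0.2], [0.1, 0.0], [-0.3, 0.3]]
[0.487  0.1589 1.5838] 90.74
[[-0.5, 0.1], [0.0, -0.1], [0.5, -0.1]]
cart
[0.5579 0.3051 0.8264] 47.35
[[0.8, 0.0], [-0.2, 0.4], [-0.4, 0.1], [0.7, -0.4], [-0.4, -0.6], [-0.3, 0.4]]
scene pred [[290.61818928 226.94515648]
 [288.91541814 240.23905547]
 [240.98847056 230.16322634]
 [238.28893803 238.15866441]]
L [ 0.5479 -0.086   0.0807] [-0.1  -0.12  0.17  0.01]
 in unit -0.023100734617246252 -0.03354685390899275
S [ 0.5993 -0.0855  0.0782] [-0.2  -0.23  0.33  0.03]
 in unit 0.028352436772011082 -0.0335357986762555
slot [[ 0.57041635 -0.02222992  0.06      ]] seat [[0.48893494 0.11142598 0.0209497 ]]
```

```bash
cat >> h.py <<'E'
def frame(x,z):
    x=np.array(x,float);z=np.array(z,float);z/=np.linalg.norm(z);x-=z*(x@z);x/=np.linalg.norm(x)
    return np.c_[x,np.cross(z,x),z]
def yaw(d):d=np.radians(d);return np.array([np.cos(d),np.sin(d),0])
DOWN=[0,0,-1.]
def go(p,Rt,o=None):
    from workcell import get_obs
    o=o or get_obs();R0=R.from_quat(o["ee_rot"])
    print("xyz",R0.inv().apply(np.array(p)-o["position"]).round(4).tolist(),"ang",(R0.inv()*R.from_matrix(Rt)).as_rotvec(degrees=True).round(2).tolist(),"t",round(o["clock"],2))
E
python3 - <<'E'
from h import *
go([.5477,.2941,.10],frame(yaw(47.35),DOWN))
E
```

```text
xyz [0.6189, -0.6829, 0.1314] ang [-0.07, -0.01, -24.5] t 0.1
```

Request:
carry_out(motion=[{"xyz": [0.619, -0.683, 0], "angular": [0, 0, -24.5]}, {"xyz": [0.619, -0.683, 0], "angular": [0, 0, -24.5]}, {"xyz": [0.619, -0.683, 0], "angular": [0, 0, -24.5]}, {"xyz": [0.619, -0.683, 0], "angular": [0, 0, -24.5]}, {"xyz": [0.619, -0.683, 0], "angular": [0, 0, -24.5]}, {"xyz": [0.619, -0.683, 0], "angular": [0, 0, -24.5]}, {"xyz": [0.619, -0.683, 0], "angular": [0, 0, -24.5]}, {"xyz": [0.619, -0.683, 0], "angular": [0, 0, -24.5]}, {"xyz": [0.619, -0.683, 0], "angular": [0, 0, -24.5]}, {"xyz": [0.619, -0.683, 0], "angular": [0, 0, -24.5]}, {"xyz": [0.619, -0.683, 0], "angular": [0, 0, -24.5]}, {"xyz": [0.619, -0.683, 0], "angular": [0, 0, -24.5]}], hand=1)

```text
clock: 1.3
position: [0.4414, -0.0079, 0.2313]
ee_rot: [0.916, 0.401, 0.0, 0.0]
ft_force: [2.3, -1.1, -0.3]
grip_width: 0.999
grasp_force: 0.0
```

Run:
```python
from h import *
from workcell import get_obs
print(np.round(get_obs()["joint_pos"],2))
go([.5477,.2941,.10],frame(yaw(47.35),DOWN))
```

```text
[ 0.65 -0.05 -0.71  1.88 -0.03  1.3  -0.79]
xyz [0.2941, -0.1266, 0.1312] ang [0.04, 0.01, -0.02] t 1.3
```

Request:
carry_out(motion=[{"xyz": [0.294, -0.127, 0.131], "angular": [0, 0, 0]}, {"xyz": [0.294, -0.127, 0.131], "angular": [0, 0, 0]}, {"xyz": [0.294, -0.127, 0.131], "angular": [0, 0, 0]}, {"xyz": [0.294, -0.127, 0.131], "angular": [0, 0, 0]}, {"xyz": [0.294, -0.127, 0.131], "angular": [0, 0, 0]}, {"xyz": [0.294, -0.127, 0.131], "angular": [0, 0, 0]}, {"xyz": [0.294, -0.127, 0.131], "angular": [0, 0, 0]}, {"xyz": [0.294, -0.127, 0.131], "angular": [0, 0, 0]}, {"xyz": [0.294, -0.127, 0.131], "angular": [0, 0, 0]}, {"xyz": [0.294, -0.127, 0.131], "angular": [0, 0, 0]}])

```text
clock: 2.3
position: [0.5475, 0.2913, 0.1005]
ee_rot: [0.916, 0.401, -0.0, 0.0]
ft_force: [-1.1, -0.5, 0.5]
grip_width: 1.0
grasp_force: 0.0
```

Run:
```python
from h import *
from workcell import *
import cv2
print(np.round(get_obs()["joint_pos"],2))
go([.5477,.2941,.003],frame(yaw(47.35),DOWN))
out=[]
for n,x,y,w in(("scene",220,195,80),("top",235,160,80)):
    s=400/w;out.append(cv2.warpAffine(camera(n)["img"][:,:,::-1],np.array([[s,0,-x*s],[0,s,-y*s]]),(400,300),flags=cv2.INTER_CUBIC))
cv2.imwrite("pics/a.png",np.hstack(out))
for n in("scene","top"):
  print(proj(n,get_obs()["position"]))
```

```text
[ 0.05  0.56 -0.81  1.59  0.43  1.18 -1.6 ]
xyz [0.0022, -0.0018, 0.0975] ang [0.05, 0.02, -0.07] t 2.3
[[270.22897323 199.87539457]]
[[261.57527106 196.59158316]]
```

View pics/a.png

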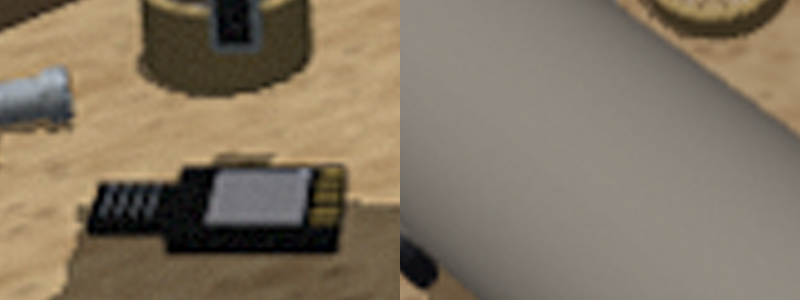

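The scene panel shows the open fingers above the cartridge, one fingertip at about (233,45), with nothing in the way. I'll descend.

Request:
carry_out(motion=[{"xyz": [0.002, -0.002, 0.04]}, {"xyz": [0.002, -0.002, 0.07]}, {"xyz": [0.002, -0.002, 0.085]}, {"xyz": [0.002, -0.002, 0.092]}, {"xyz": [0.002, -0.002, 0.096]}, {"xyz": [0.002, -0.002, 0.096]}])

```text
validation failed for argument at $.mo...
```

Request:
carry_out(motion=[{"xyz": [0, 0, 0]}, {"xyz": [0, 0, 0]}, {"xyz": [0, 0, 0]}, {"xyz": [0, 0, 0]}, {"xyz": [0, 0, 0]}, {"xyz": [0, 0, 0]}], hand=0, grip_force=40)

```text
validation failed for argument at $.mo...
```

Each row needs "angular" as well.

Request:
carry_out(motion=[{"xyz": [0.002, -0.002, 0.04], "angular": [0, 0, 0]}, {"xyz": [0.002, -0.002, 0.07], "angular": [0, 0, 0]}, {"xyz": [0.002, -0.002, 0.085], "angular": [0, 0, 0]}, {"xyz": [0.002, -0.002, 0.092], "angular": [0, 0, 0]}, {"xyz": [0.002, -0.002, 0.096], "angular": [0, 0, 0]}, {"xyz": [0.002, -0.002, 0.096], "angular": [0, 0, 0]}])

```text
clock: 3.0
position: [0.5476, 0.2954, 0.0052]
ee_rot: [0.916, 0.401, 0.001, 0.0]
ft_force: [0.2, 0.5, -0.1]
grip_width: 0.995
grasp_force: 0.0
```

Request:
carry_out(motion=[{"xyz": [0, 0, 0], "angular": [0, 0, 0]}, {"xyz": [0, 0, 0], "angular": [0, 0, 0]}, {"xyz": [0, 0, 0], "angular": [0, 0, 0]}, {"xyz": [0, 0, 0], "angular": [0, 0, 0]}, {"xyz": [0, 0, 0], "angular": [0, 0, 0]}, {"xyz": [0, 0, 0], "angular": [0, 0, 0]}], hand=0, grip_force=40)

```text
clock: 3.6
position: [0.5476, 0.2956, 0.0057]
ee_rot: [0.916, 0.401, 0.001, 0.0]
ft_force: [-1.4, -1.7, 7.7]
grip_width: 0.681
grasp_force: 41.7
```

```bash
cat >> h.py <<'E'
SY=90.55;s45=np.sqrt(.5)
h_=yaw(SY);a=h_*s45+[0,0,s45];n=-h_*s45+np.array([0,0,s45]);SEAT=np.array([.489,.1114,.0210])
RS=frame(a,-n)
def stand1(dn,da):return SEAT+(.0451+da)*a+(-.0013+dn)*n
E
python3 - <<'E'
from h import *
p=stand1(.06,.01);print(p)
go(p,RS)
E
```

```text
[0.48902444 0.10885453 0.10146875]
xyz [-0.177, 0.0835, -0.0959] ang [17.02, 42.75, -40.89] t 3.6
```

Request:
carry_out(motion=[{"xyz": [0, 0, -0.04], "angular": [0, 0, 0]}, {"xyz": [0, 0, -0.09], "angular": [0, 0, 0]}, {"xyz": [0, 0, -0.14], "angular": [0, 0, 0]}, {"xyz": [-0.177, 0.0835, -0.17], "angular": [17.0, 42.75, -40.9]}, {"xyz": [-0.177, 0.0835, -0.17], "angular": [17.0, 42.75, -40.9]}, {"xyz": [-0.177, 0.0835, -0.17], "angular": [17.0, 42.75, -40.9]}, {"xyz": [-0.177, 0.0835, -0.17], "angular": [17.0, 42.75, -40.9]}, {"xyz": [-0.177, 0.0835, -0.17], "angular": [17.0, 42.75, -40.9]}, {"xyz": [-0.177, 0.0835, -0.17], "angular": [17.0, 42.75, -40.9]}, {"xyz": [-0.177, 0.0835, -0.17], "angular": [17.0, 42.75, -40.9]}, {"xyz": [-0.177, 0.0835, -0.17], "angular": [17.0, 42.75, -40.9]}, {"xyz": [-0.177, 0.0835, -0.17], "angular": [17.0, 42.75, -40.9]}])

```text
clock: 4.8
position: [0.4889, 0.1068, 0.1747]
ee_rot: [0.676, 0.645, 0.251, -0.255]
ft_force: [0.2, -0.7, -2.1]
grip_width: 0.68
grasp_force: 44.8
```

Run:
```python
from h import *
from workcell import get_obs
print(np.round(get_obs()["joint_pos"],2))
p=stand1(.06,.01)
go(p,RS)
```

```text
[ 1.19  0.48 -1.21  1.9  -0.33  1.08  0.12]
xyz [-0.0474, 0.0016, 0.0559] ang [1.06, 3.08, -2.84] t 4.8
```

Request:
carry_out(motion=[{"xyz": [-0.047, 0.0015, 0.03], "angular": [1.0, 3.1, -2.8]}, {"xyz": [-0.047, 0.0015, 0.056], "angular": [1.0, 3.1, -2.8]}, {"xyz": [-0.047, 0.0015, 0.056], "angular": [1.0, 3.1, -2.8]}, {"xyz": [-0.047, 0.0015, 0.056], "angular": [1.0, 3.1, -2.8]}])

```text
clock: 5.2
position: [0.4883, 0.1115, 0.1024]
ee_rot: [0.651, 0.656, 0.268, -0.273]
ft_force: [-0.6, 0.6, -1.1]
grip_width: 0.682
grasp_force: 44.9
```

Run:
```python
from h import *
from workcell import *
import cv2
print(np.round(get_obs()["joint_pos"],2))
go(stand1(.0,.01),RS)
out=[]
for n,x,y,w in(("scene",280,165,80),("top",276,180,80)):
    s=400/w;out.append(cv2.warpAffine(camera(n)["img"][:,:,::-1],np.array([[s,0,-x*s],[0,s,-y*s]]),(400,300),flags=cv2.INTER_CUBIC))
cv2.imwrite("pics/b.png",np.hstack(out))
```

```text
[ 1.11  0.64 -1.13  1.94 -0.26  0.97  0.21]
xyz [-0.0025, 0.0008, 0.0588] ang [-0.12, 0.04, -0.18] t 5.2
```

View pics/b.png

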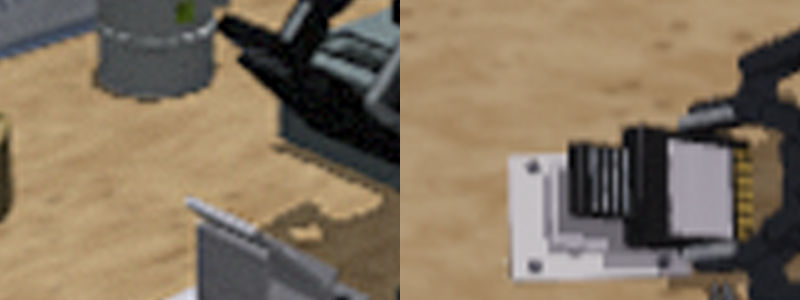

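The gripper holds the cartridge square over the stand, tab towards the high end: tab at (600,180) and stripes at (740,190) in the top panel. I'll lower it along the normal.

Request:
carry_out(motion=[{"xyz": [-0.0025, 0.001, 0.03], "angular": [0, 0, 0]}, {"xyz": [-0.0025, 0.001, 0.045], "angular": [0, 0, 0]}, {"xyz": [-0.0025, 0.001, 0.05], "angular": [0, 0, 0]}, {"xyz": [-0.0025, 0.001, 0.053], "angular": [0, 0, 0]}, {"xyz": [-0.0025, 0.001, 0.055], "angular": [0, 0, 0]}, {"xyz": [-0.0025, 0.001, 0.055], "angular": [0, 0, 0]}])

```text
clock: 5.9
position: [0.4894, 0.1474, 0.061]
ee_rot: [0.652, 0.655, 0.268, -0.272]
ft_force: [0.1, 0.1, -1.7]
grip_width: 0.679
grasp_force: 44.8
```

```bash
cat > f.py <<'E'
from h import *
from workcell import get_obs
o=get_obs();Ro=R.from_quat(o["ee_rot"]);print("tool force",Ro.inv().apply(o["ft_force"]).round(1),"dn,da",((np.array(o["position"])-stand1(0,0))@n).round(4),((np.array(o["position"])-stand1(0,0))@a).round(4))
E
python3 f.py
```

```text
tool force [-1.1  0.1  1.3] dn,da 0.0041 0.0086
```

Not touching yet: dn is 4 mm. I'll press in gently.

Request:
carry_out(motion=[{"xyz": [0, 0, 0.001], "angular": [0, 0, 0]}, {"xyz": [0, 0, 0.002], "angular": [0, 0, 0]}, {"xyz": [0, 0, 0.003], "angular": [0, 0, 0]}, {"xyz": [0, 0, 0.003], "angular": [0, 0, 0]}])

```text
clock: 6.3
position: [0.4888, 0.1501, 0.0584]
ee_rot: [0.652, 0.655, 0.268, -0.273]
ft_force: [-0.1, -0.2, -3.0]
grip_width: 0.681
grasp_force: 44.8
```

```bash
python3 f.py
```

```text
tool force [-2.2 -0.1  2. ] dn,da 0.0003 0.0087
```

Request:
carry_out(motion=[{"xyz": [0, 0, 0.001], "angular": [0, 0, 0]}, {"xyz": [0, 0, 0.002], "angular": [0, 0, 0]}, {"xyz": [0, 0, 0.003], "angular": [0, 0, 0]}, {"xyz": [0, 0, 0.003], "angular": [0, 0, 0]}])

```text
clock: 6.7
position: [0.4887, 0.1523, 0.0562]
ee_rot: [0.651, 0.655, 0.268, -0.273]
ft_force: [-0.3, -0.3, -2.2]
grip_width: 0.681
grasp_force: 44.9
```

```bash
python3 f.py
```

```text
tool force [-1.7 -0.3  1.4] dn,da -0.0028 0.0087
```

Request:
carry_out(motion=[{"xyz": [0, 0, 0.001], "angular": [0, 0, 0]}, {"xyz": [0, 0, 0.002], "angular": [0, 0, 0]}, {"xyz": [0, 0, 0.0025], "angular": [0, 0, 0]}, {"xyz": [0, 0, 0.0025], "angular": [0, 0, 0]}])

```text
clock: 7.1
position: [0.4887, 0.154, 0.0545]
ee_rot: [0.652, 0.655, 0.268, -0.273]
ft_force: [-0.2, -0.8, -1.1]
grip_width: 0.68
grasp_force: 44.9
```

```bash
python3 f.py
```

```text
tool force [-1.3 -0.2  0.2] dn,da -0.0052 0.0087
```

Request:
carry_out(motion=[{"xyz": [0, 0, 0.0008], "angular": [0, 0, 0]}, {"xyz": [-0.002, 0, 0.0008], "angular": [0, 0, 0]}, {"xyz": [-0.004, 0, 0.0008], "angular": [0, 0, 0]}, {"xyz": [-0.005, 0, 0.0008], "angular": [0, 0, 0]}, {"xyz": [-0.005, 0, 0.0008], "angular": [0, 0, 0]}])

```text
clock: 7.6
position: [0.4888, 0.1515, 0.0508]
ee_rot: [0.651, 0.655, 0.268, -0.273]
ft_force: [-0.0, 2.4, 3.0]
grip_width: 0.679
grasp_force: 45.0
```

```bash
python3 f.py
```

```text
tool force [ 3.8 -0.  -0.4] dn,da -0.006 0.0043
```

Request:
carry_out(motion=[{"xyz": [-0.0005, 0, 0.0005], "angular": [0, 0, 0]}, {"xyz": [-0.001, 0, 0.0005], "angular": [0, 0, 0]}, {"xyz": [-0.001, 0, 0.0005], "angular": [0, 0, 0]}])

```text
clock: 7.9
position: [0.4887, 0.1519, 0.0504]
ee_rot: [0.651, 0.655, 0.268, -0.273]
ft_force: [-1.6, 4.4, 8.5]
grip_width: 0.684
grasp_force: 45.3
```

```bash
python3 f.py
```

```text
tool force [ 9.1 -1.6 -2.9] dn,da -0.0066 0.0043
```

Request:
carry_out(motion=[{"xyz": [0.0005, 0, 0], "angular": [0, 0, 0]}, {"xyz": [0.0005, 0, 0], "angular": [0, 0, 0]}, {"xyz": [0.0005, 0, 0], "angular": [0, 0, 0]}, {"xyz": [0.0005, 0, 0], "angular": [0, 0, 0]}, {"xyz": [0.0005, 0, 0], "angular": [0, 0, 0]}], hand=1)

```text
clock: 8.4
position: [0.4889, 0.1507, 0.0496]
ee_rot: [0.652, 0.655, 0.268, -0.273]
ft_force: [-0.4, -0.5, 1.1]
grip_width: 1.002
grasp_force: 0.0
```

Request:
carry_out(motion=[{"xyz": [0, 0, -0.01], "angular": [0, 0, 0]}, {"xyz": [0, 0, -0.03], "angular": [0, 0, 0]}, {"xyz": [0, 0, -0.07], "angular": [0, 0, 0]}, {"xyz": [0, 0, -0.12], "angular": [0, 0, 0]}, {"xyz": [0, 0, -0.16], "angular": [0, 0, 0]}, {"xyz": [0, 0, -0.16], "angular": [0, 0, 0]}])

```text
clock: 9.0
position: [0.4928, 0.0328, 0.1659]
ee_rot: [0.654, 0.654, 0.269, -0.269]
ft_force: [1.1, 0.6, -0.7]
grip_width: 0.996
grasp_force: 0.0
```

Run:
```python
from h import *
from workcell import *
import cv2
out=[]
for n,x,y,w in(("scene",295,185,60),("top",286,195,60)):
    c=camera(n)["img"][:,:,::-1];cv2.imwrite(f"pics/{n}1.png",c)
    s=400/w;out.append(cv2.warpAffine(c,np.array([[s,0,-x*s],[0,s,-y*s]]),(400,300),flags=cv2.INTER_CUBIC))
cv2.imwrite("pics/c.png",np.hstack(out))
```

```text
(no output)
```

View pics/c.png

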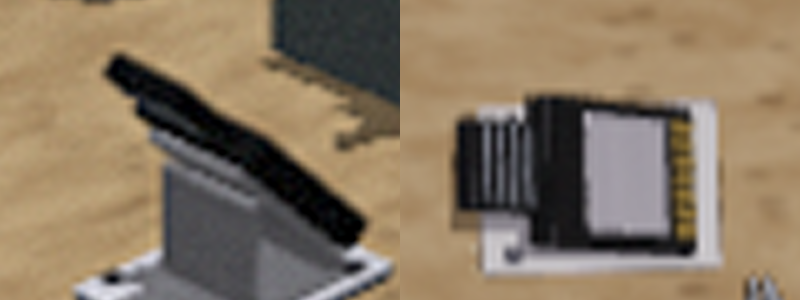

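The cartridge lies on the slope against the ledge with its tab free above the plate. In the top panel, the foot edge is at x≈693, y 107..255, and the tab end is at x≈457, y 118..212. I'll fit its seated position.

Run:
```python
from h import *
P=lambda u,w,t:[-40+s45*(u-t),w,16+s45*(u+t)]
mm=lambda l:np.array(l)/1e3
# stand +y = world -x (down in image)
pts=mm([P(0,-30,14),P(0,30,14),P(80,-30,14),P(80,30,14),P(118,-18,12),P(118,18,12)])
px=np.array([(293,107),(293,255),(125,95),(130,247),(57,118),(57,212)])/6.6667+[286,195]
q=fit([("top",pts,px)],[.4885,.1564,1.58])
# scene: tip upper edge seen at (120,52); lower foot far right (365,225)
for l,p in(("tip up far",P(118,-18,12)),("tip up near",P(118,18,12)),("tip low near",P(118,18,2)),("foot up near",P(0,30,14)),("foot up far",P(0,-30,14))):
  print(l,((proj("scene",W(q,mm([p])))-[295,185])*6.6667).round(0))
f=W(q,mm([P(0,0,7)]))[0];print("seat",f)
c=np.array([.4888,.1515,.0508]);print("contact-implied",c-.0451*a+.0013*n)
```

```text
[0.4866 0.1712 1.5925] 91.24
[[-2.2, 0.3], [-1.2, -0.0], [1.3, -0.3], [1.3, 0.1], [-0.2, -0.1], [0.2, 0.1]]
tip up far [[107.  50.]]
tip up near [[179.  83.]]
tip low near [[164. 108.]]
foot up near [[366. 223.]]
foot up far [[250. 167.]]
seat [0.48756794 0.12622679 0.02094975]
contact-implied [0.48911495 0.11869176 0.01982872]
```

Run:
```python
from h import *
P=lambda u,w,t:[-40+s45*(u-t),w,16+s45*(u+t)]
mm=lambda l:np.array(l)/1e3
pts=mm([P(0,-30,14),P(0,30,14),P(80,-30,0),P(80,30,0),P(118,-18,2),P(118,18,2)])
px=np.array([(293,107),(293,255),(125,95),(130,247),(57,118),(57,212)])/6.6667+[286,195]
q=fit([("top",pts,px)],[.4885,.1564,1.58])
f=lambda d:np.r_[(proj("top",W([q[0]+d[0],q[1]+d[1],q[2]],pts)+[0,0,d[2]])-px).ravel()]
for l,p in(("tip up far",P(118,-18,12)),("tip up near",P(118,18,12)),("tip low far",P(118,-18,2)),("foot up near",P(0,30,14))):
  print(l,((proj("scene",W(q,mm([p])))-[295,185])*6.6667).round(0))
print("seat",W(q,mm([P(0,0,7)]))[0])
```

```text
[0.4874 0.1654 1.5802] 90.54
[[0.1, 0.2], [0.8, -0.1], [0.0, 0.0], [-0.3, 0.2], [-0.4, -0.2], [-0.2, -0.1]]
tip up far [[117.  44.]]
tip up near [[188.  77.]]
tip low far [[102.  68.]]
foot up near [[376. 218.]]
seat [0.48782632 0.12041102 0.02094975]
```

```bash
cat >> h.py <<'E'
SEAT=np.array([.4883,.1195,.0200])
RT=frame(yaw(SY-90),-a)
def tab(up,dn=0):return SEAT+(.085+up)*a+dn*n
E
python3 - <<'E'
from h import *
go([.50,.12,.32],frame([1,0,0],DOWN));print(tab(.08))
E
```

```text
xyz [0.1695, 0.0095, -0.0524] ang [-35.36, -34.87, 85.17] t 9.1
[0.48718004 0.23616724 0.13667262]
```

Request:
carry_out(motion=[{"xyz": [0.05, 0.01, -0.05], "angular": [0, 0, 0]}, {"xyz": [0.17, 0.01, -0.05], "angular": [-35.4, -34.9, 85.2]}, {"xyz": [0.17, 0.01, -0.05], "angular": [-35.4, -34.9, 85.2]}, {"xyz": [0.17, 0.01, -0.05], "angular": [-35.4, -34.9, 85.2]}, {"xyz": [0.17, 0.01, -0.05], "angular": [-35.4, -34.9, 85.2]}, {"xyz": [0.17, 0.01, -0.05], "angular": [-35.4, -34.9, 85.2]}, {"xyz": [0.17, 0.01, -0.05], "angular": [-35.4, -34.9, 85.2]}, {"xyz": [0.17, 0.01, -0.05], "angular": [-35.4, -34.9, 85.2]}, {"xyz": [0.17, 0.01, -0.05], "angular": [-35.4, -34.9, 85.2]}, {"xyz": [0.17, 0.01, -0.05], "angular": [-35.4, -34.9, 85.2]}, {"xyz": [0.17, 0.01, -0.05], "angular": [-35.4, -34.9, 85.2]}, {"xyz": [0.17, 0.01, -0.05], "angular": [-35.4, -34.9, 85.2]}], hand=0.6)

```text
clock: 10.3
position: [0.4854, 0.1174, 0.3224]
ee_rot: [0.999, 0.035, 0.022, -0.019]
ft_force: [0.8, -0.8, 0.0]
grip_width: 0.603
grasp_force: 0.0
```

Run:
```python
from h import *
from workcell import get_obs
print(np.round(get_obs()["joint_pos"],2))
go(tab(.08),RT)
```

```text
[ 1.64 -0.5  -1.47  1.62 -0.54  1.54 -1.31]
xyz [0.0014, -0.1116, 0.1901] ang [-47.12, -3.79, 2.26] t 10.3
```

Request:
carry_out(motion=[{"xyz": [0.001, -0.112, 0.14], "angular": [-47.1, -3.8, 2.3]}, {"xyz": [0.001, -0.112, 0.14], "angular": [-47.1, -3.8, 2.3]}, {"xyz": [0.001, -0.112, 0.14], "angular": [-47.1, -3.8, 2.3]}, {"xyz": [0.001, -0.112, 0.14], "angular": [-47.1, -3.8, 2.3]}, {"xyz": [0.001, -0.112, 0.14], "angular": [-47.1, -3.8, 2.3]}, {"xyz": [0.001, -0.112, 0.14], "angular": [-47.1, -3.8, 2.3]}, {"xyz": [0.001, -0.112, 0.14], "angular": [-47.1, -3.8, 2.3]}, {"xyz": [0.001, -0.112, 0.14], "angular": [-47.1, -3.8, 2.3]}])

```text
clock: 11.1
position: [0.3274, 0.084, 0.2883]
ee_rot: [0.932, 0.018, 0.023, 0.362]
ft_force: [-0.4, 0.0, -0.8]
grip_width: 0.597
grasp_force: 0.0
```

Run:
```python
from h import *
from workcell import get_obs
print(np.round(get_obs()["joint_pos"],2))
go(tab(.08),RT)
```

```text
[ 0.94 -0.5  -1.47  1.91  0.19  1.57 -2.  ]
xyz [0.1627, -0.2118, 0.0179] ang [-2.5, -2.82, 0.52] t 11.1
```

Request:
carry_out(motion=[{"xyz": [0.163, -0.21, 0.0], "angular": [-2.5, -2.8, 0.5]}, {"xyz": [0.163, -0.21, 0.0], "angular": [-2.5, -2.8, 0.5]}, {"xyz": [0.163, -0.21, 0.0], "angular": [-2.5, -2.8, 0.5]}, {"xyz": [0.163, -0.21, 0.0], "angular": [-2.5, -2.8, 0.5]}, {"xyz": [0.163, -0.21, 0.0], "angular": [-2.5, -2.8, 0.5]}, {"xyz": [0.163, -0.21, 0.0], "angular": [-2.5, -2.8, 0.5]}, {"xyz": [0.163, -0.21, 0.0], "angular": [-2.5, -2.8, 0.5]}, {"xyz": [0.163, -0.21, 0.0], "angular": [-2.5, -2.8, 0.5]}, {"xyz": [0.163, -0.21, 0.0], "angular": [-2.5, -2.8, 0.5]}])

```text
clock: 12.0
position: [0.3189, 0.0757, 0.2767]
ee_rot: [0.931, 0.009, 0.016, 0.364]
ft_force: [-0.1, -0.9, 0.0]
grip_width: 0.6
grasp_force: 0.0
```

Run:
```python
from h import *
from workcell import get_obs
print(np.round(get_obs()["joint_pos"],2))
go(tab(.08),RT)
```

```text
[ 0.94 -0.5  -1.47  1.95  0.19  1.57 -2.02]
xyz [0.1694, -0.212, 0.0001] ang [-2.26, -1.72, -0.16] t 12.0
```

```bash
cat > kin.py <<'E'
import numpy as np,itertools,pickle
from scipy.optimize import least_squares
from scipy.spatial.transform import Rotation as R
D=[([1.149,.333,-.065,1.461,.022,1.35,-.089],[.243,-.576,.231],[.98,.198,0,-.001]),
([.65,-.05,-.71,1.88,-.03,1.3,-.79],[.4414,-.0079,.2313],[.916,.401,0,0]),
([.05,.56,-.81,1.59,.43,1.18,-1.6],[.5475,.2913,.1005],[.916,.401,0,0]),
([1.19,.48,-1.21,1.9,-.33,1.08,.12],[.4889,.1068,.1747],[.676,.645,.251,-.255]),
([1.11,.64,-1.13,1.94,-.26,.97,.21],[.4883,.1115,.1024],[.651,.656,.268,-.273]),
([1.64,-.5,-1.47,1.62,-.54,1.54,-1.31],[.4854,.1174,.3224],[.999,.035,.022,-.019]),
([.94,-.5,-1.47,1.91,.19,1.57,-2.0],[.3274,.084,.2883],[.932,.018,.023,.362]),
([.94,-.5,-1.47,1.95,.19,1.57,-2.02],[.3189,.0757,.2767],[.931,.009,.016,.364])]
ax=['z','y','z','y','z','y','z']
def fk(q,p,s):
    q=np.array(q)*s;d1,d3,d5,d7,a3,a5,a6,o7,y3,y5=p
    L=[[0,0,d1],[0,0,0],[0,0,0],[a3,y3,d3],[a5,y5,0],[0,0,d5],[a6,0,0]]
    P=np.zeros(3);Ro=R.identity()
    for i in range(7):
        P=P+Ro.apply(L[i]);Ro=Ro*R.from_euler(ax[i],q[i]+(o7 if i==6 else 0))
    return P+Ro.apply([0,0,d7]),Ro
def res(p,s):
    e=[]
    for q,x,r in D:
        P,Ro=fk(q,p,s);e+=list(P-x)+list(.3*(Ro.inv()*R.from_quat(r)).as_rotvec())
    return np.array(e)
if __name__=="__main__":
    best=[]
    for s in itertools.product([1,-1],repeat=4):
        S=np.array([s[0],1,s[1],1,s[2],1,s[3]])
        for o in(0,1.57,3.14,-1.57):
            r=least_squares(res,[.35,.4,.4,.3,0,0,0,o,0,0],args=(S,));best.append((r.cost,S,r.x))
    best.sort(key=lambda b:b[0]);
    for b in best[:2]:print(b[0],b[1],b[2].round(3))
    print(np.abs(res(best[0][2],best[0][1])).reshape(-1,6).max(1).round(4))
    pickle.dump(best[0],open("kin.pkl","wb"))
E
python3 kin.py
```

```text
0.00031432013267952545 [-1  1 -1  1 -1  1 -1] [ 2.510e-01  4.770e-01  5.000e-01  3.450e-01 -1.900e-02  1.900e-02
  5.000e-03  1.570e+00  5.689e+00 -5.723e+00]
0.0003143201326795271 [-1  1 -1  1 -1  1 -1] [ 0.251  0.477  0.5    0.345 -0.019  0.019  0.005  1.57  -3.071  3.038]
[0.0124 0.0095 0.004  0.0064 0.0015 0.0062 0.0039 0.0072]
```

```bash
cat > s.py <<'E'
from sim import *;from h import *;from workcell import get_obs
rng=np.random.default_rng(1);V=lambda y:frame(yaw(y),DOWN);F=np.diag([-1,-1,1.])
q0=get_obs()["joint_pos"];sl=np.array([.5704,-.0222,.23])
out=[]
import time;t=time.time()
while time.time()-t<100:
    r_,th=rng.uniform(.5,.7),rng.uniform(-.6,.9);P=np.array([r_*np.cos(th),r_*np.sin(th),rng.uniform(.25,.4)]);y=rng.uniform(60,200)
    q1,e1=run(q0,P,V(y),22)
    if e1>.02:continue
    q2,e2=run(q1,tab(.08),RT@F,16)
    if e2>.01:continue
    q3,e3=run(q2,tab(0),RT@F,5);q4,_=run(q3,tab(0)+[0,0,.12],RT@F,5);q5,e5=run(q4,sl,V(180.5),14);q6,e6=run(q5,sl-[0,0,.126],V(180.5),6)
    m=min(np.minimum(q-lo,hi-q).min() for q in(q2,q3,q4,q5,q6));out.append((m,P.round(2).tolist(),round(y),q1.round(2).tolist(),q2.round(2).tolist(),q6.round(2).tolist(),round(e3+e5+e6,4)))
out.sort(key=lambda o:-o[0]);print(len(out));[print(o) for o in out[:6]]
E
OMP_NUM_THREADS=1 python3 s.py
```

```text
656
(np.float64(0.48431931714328513), [0.43, -0.3, 0.38], 176, [-0.42, 0.24, 1.16, 1.45, -0.23, 1.6, 2.23], [-1.24, 0.73, 0.61, 1.47, 0.21, 1.55, 0.87], [-0.56, 0.44, 0.68, 1.72, -0.31, 1.09, 1.8], np.float64(0.0))
(np.float64(0.38614800777017044), [0.49, -0.33, 0.35], 181, [0.09, 0.3, 0.6, 1.33, -0.17, 1.57, 2.25], [-0.88, 0.63, 0.08, 1.48, 0.47, 1.64, 0.66], [-0.22, 0.36, 0.24, 1.72, -0.1, 1.07, 1.64], np.float64(0.0))
(np.float64(0.3737795500931209), [0.45, -0.25, 0.26], 177, [-0.07, 0.13, 0.55, 1.66, -0.07, 1.37, 2.01], [-0.84, 0.63, 0.01, 1.48, 0.5, 1.65, 0.63], [-0.17, 0.36, 0.18, 1.72, -0.07, 1.07, 1.62], np.float64(0.0))
(np.float64(0.3525565247541338), [0.48, -0.21, 0.39], 177, [-0.03, 0.11, 0.41, 1.43, -0.04, 1.61, 1.91], [-0.77, 0.63, -0.09, 1.48, 0.54, 1.68, 0.6], [-0.09, 0.35, 0.08, 1.72, -0.03, 1.07, 1.58], np.float64(0.0))
(np.float64(0.34856024001990016), [0.48, -0.21, 0.4], 175, [-0.01, 0.11, 0.4, 1.41, -0.04, 1.64, 1.86], [-0.75, 0.63, -0.11, 1.48, 0.55, 1.68, 0.59], [-0.07, 0.35, 0.06, 1.72, -0.02, 1.07, 1.58], np.float64(0.0))
(np.float64(0.3480202005788675), [0.46, -0.31, 0.35], 161, [0.13, 0.19, 0.47, 1.43, -0.08, 1.54, 1.83], [-0.75, 0.63, -0.11, 1.48, 0.55, 1.68, 0.59], [-0.07, 0.35, 0.06, 1.72, -0.02, 1.07, 1.58], np.float64(0.0))
```

Run:
```python
from h import *
V=lambda y:frame(yaw(y),DOWN)
go([.47,-.1,.33],V(100));go([.47,-.25,.33],V(176))
from sim import *
from workcell import get_obs
q,e=run(get_obs()["joint_pos"],[.47,-.1,.33],V(100),12);print(q.round(2),e)
q,e=run(q,[.47,-.25,.33],V(176),12);print(q.round(2),e)
```

```text
xyz [0.1473, 0.166, 0.0855] ang [32.67, 35.61, -93.78] t 12.0
xyz [0.1431, 0.2761, 0.1872] ang [5.06, 63.76, -163.17] t 12.0
[ 0.41 -0.02 -0.28  1.66  0.    1.47  0.26] 0.0061127787490769196
[ 0.57  0.12 -0.17  1.51  0.02  1.51  1.91] 3.494361332085597e-11
```

Request:
carry_out(motion=[{"xyz": [0.147, 0.166, 0.0855], "angular": [32.7, 35.6, -93.8]}, {"xyz": [0.147, 0.166, 0.0855], "angular": [32.7, 35.6, -93.8]}, {"xyz": [0.147, 0.166, 0.0855], "angular": [32.7, 35.6, -93.8]}, {"xyz": [0.147, 0.166, 0.0855], "angular": [32.7, 35.6, -93.8]}, {"xyz": [0.147, 0.166, 0.0855], "angular": [32.7, 35.6, -93.8]}, {"xyz": [0.147, 0.166, 0.0855], "angular": [32.7, 35.6, -93.8]}, {"xyz": [0.147, 0.166, 0.0855], "angular": [32.7, 35.6, -93.8]}, {"xyz": [0.147, 0.166, 0.0855], "angular": [32.7, 35.6, -93.8]}, {"xyz": [0.147, 0.166, 0.0855], "angular": [32.7, 35.6, -93.8]}, {"xyz": [0.147, 0.166, 0.0855], "angular": [32.7, 35.6, -93.8]}, {"xyz": [0.147, 0.166, 0.0855], "angular": [32.7, 35.6, -93.8]}, {"xyz": [0.147, 0.166, 0.0855], "angular": [32.7, 35.6, -93.8]}])

```text
clock: 13.2
position: [0.4695, -0.1005, 0.3301]
ee_rot: [0.663, 0.748, 0.001, 0.013]
ft_force: [1.4, 0.4, -0.4]
grip_width: 0.599
grasp_force: 0.0
```

Run:
```python
from h import *
from sim import *
from workcell import get_obs
V=lambda y:frame(yaw(y),DOWN);F=np.diag([-1,-1,1.])
q=get_obs()["joint_pos"];print(np.round(q,2));go([.47,-.25,.33],V(176))
go(tab(.10),RT@F)
print("direct",[np.round(v,2) for v in run(q,tab(.08),RT@F,22)])
for w in([.47,-.25,.33],[.47,.2,.33],[.47,0,.33]):
  q1,e=run(q,w,V(176),14);print(w,q1.round(2),e,[np.round(v,2) for v in run(q1,tab(.08),RT@F,22)])
```

```text
[ 0.64 -0.02 -0.52  1.66  0.    1.48  0.24]
xyz [-0.1484, -0.0176, 0.0026] ang [0.13, 1.67, -79.07] t 13.2
xyz [0.3496, 0.0564, 0.1736] ang [36.63, -31.11, -79.62] t 13.2
direct [array([-0.26,  0.77, -0.85,  1.48,  0.87,  1.91,  0.36]), np.float64(0.0)]
[0.47, -0.25, 0.33] [ 0.8   0.13 -0.42  1.51  0.05  1.51  1.88] 1.4528658640935888e-15 [array([-0.29,  0.75, -0.81,  1.48,  0.85,  1.89,  0.37]), np.float64(0.0)]
[0.47, 0.2, 0.33] [ 0.3   0.1  -0.84  1.56  0.08  1.51  0.96] 3.98618094008965e-14 [array([-0.32,  0.73, -0.75,  1.48,  0.83,  1.87,  0.39]), np.float64(0.0)]
[0.47, 0, 0.33] [ 0.53 -0.01 -0.6   1.65 -0.01  1.5   1.43] 2.130718967859414e-15 [array([-0.3 ,  0.74, -0.79,  1.48,  0.84,  1.89,  0.38]), np.float64(0.0)]
```

Request:
carry_out(motion=[{"xyz": [0.35, 0.056, 0.09], "angular": [36.6, -31.1, -79.6]}, {"xyz": [0.35, 0.056, 0.09], "angular": [36.6, -31.1, -79.6]}, {"xyz": [0.35, 0.056, 0.09], "angular": [36.6, -31.1, -79.6]}, {"xyz": [0.35, 0.056, 0.09], "angular": [36.6, -31.1, -79.6]}, {"xyz": [0.35, 0.056, 0.09], "angular": [36.6, -31.1, -79.6]}, {"xyz": [0.35, 0.056, 0.09], "angular": [36.6, -31.1, -79.6]}, {"xyz": [0.35, 0.056, 0.09], "angular": [36.6, -31.1, -79.6]}, {"xyz": [0.35, 0.056, 0.09], "angular": [36.6, -31.1, -79.6]}, {"xyz": [0.35, 0.056, 0.12], "angular": [36.6, -31.1, -79.6]}, {"xyz": [0.35, 0.056, 0.15], "angular": [36.6, -31.1, -79.6]}, {"xyz": [0.35, 0.056, 0.17], "angular": [36.6, -31.1, -79.6]}, {"xyz": [0.35, 0.056, 0.17], "angular": [36.6, -31.1, -79.6]}])

```text
clock: 14.4
position: [0.4867, 0.2509, 0.1497]
ee_rot: [-0.005, 0.923, -0.386, -0.0]
ft_force: [-0.3, 0.1, 0.2]
grip_width: 0.601
grasp_force: 0.0
```

```bash
cat > g.py <<'E'
from h import *
from sim import *
from workcell import get_obs
V=lambda y:frame(yaw(y),DOWN);F=np.diag([-1,-1,1.])
q=get_obs()["joint_pos"];print(np.round(q,2))
E
python3 - <<'E'
from g import *
go(tab(.06),RT@F);go(tab(0),RT@F)
E
```

```text
[-0.31  0.79 -0.84  1.41  0.87  1.96  0.37]
xyz [-0.0005, -0.0009, 0.0396] ang [-0.35, -0.2, 0.21] t 14.4
xyz [-0.0007, -0.0005, 0.0996] ang [-0.35, -0.2, 0.21] t 14.4
```

Request:
carry_out(motion=[{"xyz": [-0.0007, -0.0005, 0.03], "angular": [-0.35, -0.2, 0.2]}, {"xyz": [-0.0007, -0.0005, 0.06], "angular": [-0.35, -0.2, 0.2]}, {"xyz": [-0.0007, -0.0005, 0.08], "angular": [-0.35, -0.2, 0.2]}, {"xyz": [-0.0007, -0.0005, 0.092], "angular": [-0.35, -0.2, 0.2]}, {"xyz": [-0.0007, -0.0005, 0.0985], "angular": [-0.35, -0.2, 0.2]}, {"xyz": [-0.0007, -0.0005, 0.0985], "angular": [-0.35, -0.2, 0.2]}, {"xyz": [-0.0007, -0.0005, 0.0985], "angular": [-0.35, -0.2, 0.2]}], hand=0.4)

```text
clock: 15.1
position: [0.49, 0.1816, 0.0853]
ee_rot: [-0.0, 0.925, -0.38, 0.005]
ft_force: [-0.0, -0.5, -0.3]
grip_width: 0.401
grasp_force: 0.0
```

Run:
```python
from g import *
import cv2
from workcell import *
go(tab(0),RT@F);print(get_obs()["ft_force"])
out=[]
for n,x,y,w in(("scene",290,170,60),("top",280,190,60)):
    c=camera(n)["img"][:,:,::-1]
    s=400/w;out.append(cv2.warpAffine(c,np.array([[s,0,-x*s],[0,s,-y*s]]),(400,300),flags=cv2.INTER_CUBIC))
cv2.imwrite("pics/d.png",np.hstack(out))
```

```text
[-0.19  0.77 -0.83  1.59  0.91  1.8   0.34]
xyz [0.0023, 0.0022, 0.0051] ang [0.34, 0.12, -0.55] t 15.1
[-0.01650054 -0.46193073 -0.27137704]
```

View pics/d.png

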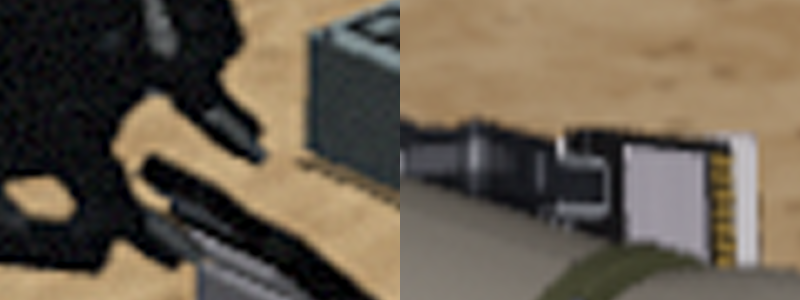

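The scene panel shows the tab (tip about (150,165)) between the fingers, nearer the lower one. The pose error also says to shift about 3 mm that way. I'll correct it and close.

Request:
carry_out(motion=[{"xyz": [0.001, 0.003, 0.003], "angular": [0.3, 0.1, -0.5]}, {"xyz": [0.001, 0.003, 0.005], "angular": [0.3, 0.1, -0.5]}, {"xyz": [0.001, 0.003, 0.005], "angular": [0.3, 0.1, -0.5]}])

```text
clock: 15.5
position: [0.4887, 0.1793, 0.0785]
ee_rot: [-0.005, 0.924, -0.383, 0.001]
ft_force: [-0.7, -0.0, -0.7]
grip_width: 0.398
grasp_force: 0.0
```

Run:
```python
from g import *
go(tab(0),RT@F)
```

```text
[-0.19  0.78 -0.82  1.59  0.91  1.79  0.34]
xyz [0.001, -0.0009, -0.0014] ang [-0.06, -0.03, 0.04] t 15.5
```

Request:
carry_out(motion=[{"xyz": [0, 0, 0], "angular": [0, 0, 0]}, {"xyz": [0, 0, 0], "angular": [0, 0, 0]}, {"xyz": [0, 0, 0], "angular": [0, 0, 0]}, {"xyz": [0, 0, 0], "angular": [0, 0, 0]}, {"xyz": [0, 0, 0], "angular": [0, 0, 0]}], hand=0, grip_force=50)

```text
clock: 16.0
position: [0.4889, 0.1795, 0.0789]
ee_rot: [-0.004, 0.924, -0.383, 0.002]
ft_force: [-0.1, 2.0, -0.9]
grip_width: 0.109
grasp_force: 49.1
```

Run:
```python
from g import *
go(tab(0),RT@F)
# plan: lift, then slot
for w in([.57,-.022,.24],):
  q1,e=run(q,tab(0)+[0,0,.12],RT@F,6);print(q1.round(2),e);q2,e=run(q1,w,V(180.5),14);print(q2.round(2),e)
go(tab(0)+np.array([0,-.01,.13]),RT@F);go([.5704,-.0222,.27],V(180.5))
```

```text
[-0.19  0.78 -0.82  1.59  0.91  1.79  0.34]
xyz [0.0011, -0.0008, -0.0009] ang [-0.01, -0.01, 0.01] t 16.0
[-0.15  0.62 -0.88  1.54  0.84  1.92  0.47] 6.858581350826119e-12
[ 0.77  0.34 -0.99  1.57  0.29  1.39  1.33] 7.411310411386368e-16
xyz [0.0013, -0.0998, -0.0857] ang [-0.01, -0.01, 0.01] t 16.0
xyz [-0.0795, -0.2783, 0.0081] ang [-45.01, 0.01, 0.05] t 16.0
```

Pinched at 9.3 mm with a low side load. I'll lift it and then turn it upright over the slot.

Request:
carry_out(motion=[{"xyz": [0, -0.015, -0.012], "angular": [0, 0, 0]}, {"xyz": [0, -0.05, -0.042], "angular": [0, 0, 0]}, {"xyz": [0, -0.1, -0.086], "angular": [0, 0, 0]}, {"xyz": [-0.0795, -0.278, 0.008], "angular": [-45.0, 0, 0]}, {"xyz": [-0.0795, -0.278, 0.008], "angular": [-45.0, 0, 0]}, {"xyz": [-0.0795, -0.278, 0.008], "angular": [-45.0, 0, 0]}, {"xyz": [-0.0795, -0.278, 0.008], "angular": [-45.0, 0, 0]}, {"xyz": [-0.0795, -0.278, 0.008], "angular": [-45.0, 0, 0]}, {"xyz": [-0.0795, -0.278, 0.008], "angular": [-45.0, 0, 0]}, {"xyz": [-0.0795, -0.278, 0.008], "angular": [-45.0, 0, 0]}, {"xyz": [-0.0795, -0.278, 0.008], "angular": [-45.0, 0, 0]}, {"xyz": [-0.0795, -0.278, 0.008], "angular": [-45.0, 0, 0]}])

```text
clock: 17.2
position: [0.5696, -0.0209, 0.2702]
ee_rot: [-0.006, 1.0, -0.001, -0.0]
ft_force: [-0.2, 1.8, -2.7]
grip_width: 0.108
grasp_force: 49.8
```

Run:
```python
from g import *
go([.5704,-.0222,.17],V(180.5));go([.5704,-.0222,.15],V(180.5))
```

```text
[ 0.78  0.35 -1.03  1.51  0.31  1.45  1.32]
xyz [-0.0009, -0.0011, 0.1002] ang [-0.13, -0.06, 0.16] t 17.2
xyz [-0.001, -0.0011, 0.1202] ang [-0.13, -0.06, 0.16] t 17.2
```

Lower to about 10 mm above the mouth and take a picture to check alignment.

Request:
carry_out(motion=[{"xyz": [-0.001, -0.001, 0.05], "angular": [-0.1, 0, 0.1]}, {"xyz": [-0.001, -0.001, 0.09], "angular": [-0.1, 0, 0.1]}, {"xyz": [-0.001, -0.001, 0.11], "angular": [-0.1, 0, 0.1]}, {"xyz": [-0.001, -0.001, 0.115], "angular": [-0.1, 0, 0.1]}, {"xyz": [-0.001, -0.001, 0.115], "angular": [-0.1, 0, 0.1]}])

```text
clock: 17.7
position: [0.571, -0.0211, 0.1551]
ee_rot: [-0.006, 1.0, 0.0, -0.001]
ft_force: [0.6, 0.0, -1.6]
grip_width: 0.111
grasp_force: 49.6
```

Run:
```python
from g import *
import cv2
from workcell import *
go([.5704,-.0222,.15],V(180.5));o=get_obs();print(o["position"],o["ft_force"])
out=[]
for n,x,y,w in(("scene",325,135,64),("top",362,165,60)):
    c=camera(n)["img"][:,:,::-1];cv2.imwrite(f"pics/{n}2.png",c)
    s=400/w;out.append(cv2.warpAffine(c,np.array([[s,0,-x*s],[0,s,-y*s]]),(400,360),flags=cv2.INTER_CUBIC))
cv2.imwrite("pics/e.png",np.hstack(out))
# predicted scene px of cart foot corners, slot mouth corners (panel coords)
t=np.array(o["position"]);pts=[t+[sx*.03,sy*.007,-.084] for sx in(-1,1) for sy in(-1,1)]+[[.5704+sx*.03085,-.0222+sy*.00785,.06] for sx in(-1,1) for sy in(-1,1)]
print(((proj("scene",np.array(pts))-[325,135])*6.25).round(0).tolist())
```

```text
[ 0.75  0.44 -0.99  1.66  0.39  1.25  1.26]
xyz [0.0006, -0.0011, 0.0051] ang [0.04, -0.06, 0.16] t 17.7
[ 0.5709662  -0.02107403  0.15509495] [ 0.59800464  0.01683169 -1.60433672]
[[255.0, 253.0], [234.0, 262.0], [157.0, 215.0], [135.0, 223.0], [259.0, 276.0], [235.0, 286.0], [158.0, 236.0], [135.0, 245.0]]
```

View pics/e.png

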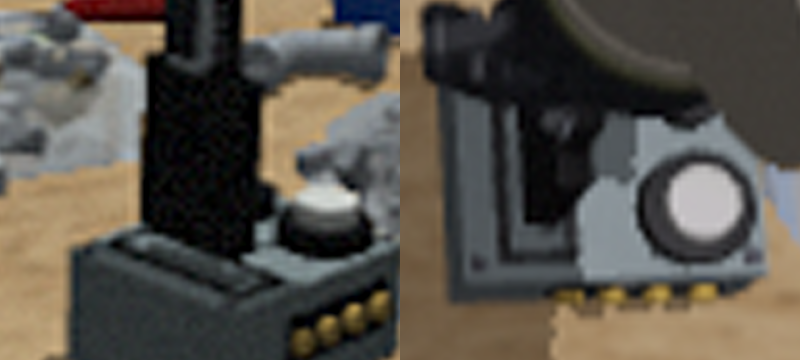

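The scene panel shows the cartridge upright just above the slot, foot edge about (140,225) to (245,258), with the slot strip just below. In the top panel, the body's near end spans about (525..560, 222), inside the slot frame (495 left, 260 bottom). I'll check this numerically.

Run:
```python
from g import *
t=np.array([.571,-.0211,.1551])
pts=np.array([t+[-.03,sy*.007,dz] for dz in(-.004,-.084) for sy in(1,-1)])
print("cart near corners top/bottom",((proj("top",pts)-[362,165])*6.6667+[400,0]).round(0).tolist())
sl=np.array([[.5704-.03085,-.0222+s*.00785,.06] for s in(1,-1)]);print("slot near corners",((proj("top",sl)-[362,165])*6.6667+[400,0]).round(0).tolist())
print("slot centre px seen", (120-0)/7.5+366,154.5/7.5+168,"pred",proj("top",[.5704,-.0222,.06]))
```

```text
[ 0.75  0.44 -0.99  1.66  0.39  1.25  1.26]
cart near corners top/bottom [[549.0, 186.0], [588.0, 185.0], [517.0, 226.0], [553.0, 225.0]]
slot near corners [[514.0, 235.0], [554.0, 234.0]]
slot centre px seen 382.0 188.6 pred [[381.5127099  188.77472753]]
```

Request:
carry_out(motion=[{"xyz": [0.001, 0.0004, 0.004], "angular": [0, 0, 0.1]}, {"xyz": [0.001, 0.0004, 0.008], "angular": [0, 0, 0.1]}, {"xyz": [0.001, 0.0004, 0.011], "angular": [0, 0, 0.1]}, {"xyz": [0.001, 0.0004, 0.014], "angular": [0, 0, 0.1]}, {"xyz": [0.001, 0.0004, 0.016], "angular": [0, 0, 0.1]}, {"xyz": [0.001, 0.0004, 0.016], "angular": [0, 0, 0.1]}])

```text
clock: 18.4
position: [0.5718, -0.0226, 0.1408]
ee_rot: [-0.003, 1.0, 0.0, 0.002]
ft_force: [0.5, -0.9, 11.7]
grip_width: 0.11
grasp_force: 52.2
```

```bash
cat > o.py <<'E'
from workcell import *;import numpy as np
from scipy.spatial.transform import Rotation as R
camera("top");o=get_obs()
print(round(o["clock"],2),np.round(o["position"],4),"F",np.round(o["ft_force"],1),"M",np.round(o["torque"],2),"tilt/rot z,x",np.round(R.from_quat(o["ee_rot"]).as_matrix()[:,[2,0]].T,4).tolist(),round(o["grip_width"],3))
E
python3 o.py
```

```text
18.45 [ 0.5718 -0.0226  0.1408] F [ 0.7 -0.7 11.6] M [-0.19  0.35  0.03] tilt/rot z,x [[0.0032, 0.0007, -1.0], [-1.0, -0.0057, -0.0032]] 0.111
```

Request:
carry_out(motion=[{"xyz": [0, 0, -0.003], "angular": [0, 0, 0]}, {"xyz": [0.0016, 0.002, -0.003], "angular": [0, 0, 0]}, {"xyz": [0.0016, 0.002, -0.003], "angular": [0, 0, 0]}])

```text
clock: 18.75
position: [0.5684, -0.0204, 0.1418]
ee_rot: [-0.003, 1.0, 0.001, -0.0]
ft_force: [-0.4, -0.1, -0.3]
grip_width: 0.108
grasp_force: 50.3
```

```bash
python3 o.py
```

```text
18.8 [ 0.5685 -0.0205  0.1418] F [-0.1  0.5 -0.1] M [0.2  0.19 0.03] tilt/rot z,x [[-0.0005, 0.0012, -1.0], [-1.0, -0.0062, 0.0005]] 0.108
```

Request:
carry_out(motion=[{"xyz": [0, 0, 0.002], "angular": [0, 0, 0]}, {"xyz": [0, 0, 0.003], "angular": [0, 0, 0]}, {"xyz": [0, 0, 0.004], "angular": [0, 0, 0]}, {"xyz": [0, 0, 0.004], "angular": [0, 0, 0]}])

```text
clock: 19.2
position: [0.5699, -0.0203, 0.1411]
ee_rot: [-0.003, 1.0, -0.0, 0.001]
ft_force: [-9.5, -2.7, 29.1]
grip_width: 0.109
grasp_force: 55.3
```

```bash
python3 o.py
```

```text
19.25 [ 0.5699 -0.0204  0.1412] F [-7.8 -1.2 29.4] M [-0.22  2.31 -0.  ] tilt/rot z,x [[0.0027, -0.0001, -1.0], [-1.0, -0.006, -0.0027]] 0.112
```

Request:
carry_out(motion=[{"xyz": [0, 0, -0.0028], "angular": [0, 0, 0]}, {"xyz": [0.0015, 0, -0.0028], "angular": [0, 0, 0]}, {"xyz": [0.0015, 0, -0.0028], "angular": [0, 0, 0]}])

```text
clock: 19.55
position: [0.5682, -0.0206, 0.1415]
ee_rot: [-0.003, 1.0, 0.001, 0.001]
ft_force: [2.3, 0.3, 6.5]
grip_width: 0.109
grasp_force: 51.5
```

Request:
carry_out(motion=[{"xyz": [0.0007, 0, 0], "angular": [0, 0, 0]}, {"xyz": [0.0015, 0, 0], "angular": [0, 0, 0]}, {"xyz": [0.0015, 0, 0], "angular": [0, 0, 0]}])

```text
clock: 19.85
position: [0.567, -0.0206, 0.1415]
ee_rot: [-0.003, 1.0, 0.001, 0.001]
ft_force: [4.4, 0.2, 4.8]
grip_width: 0.109
grasp_force: 51.3
```

Request:
carry_out(motion=[{"xyz": [-0.0015, 0.001, 0], "angular": [0, 0, 0]}, {"xyz": [-0.0015, 0.0015, 0], "angular": [0, 0, 0]}, {"xyz": [-0.0015, 0.0015, 0], "angular": [0, 0, 0]}])

```text
clock: 20.15
position: [0.5678, -0.0201, 0.1415]
ee_rot: [-0.003, 1.0, -0.0, 0.001]
ft_force: [-1.1, -3.2, 10.3]
grip_width: 0.11
grasp_force: 52.1
```

Request:
carry_out(motion=[{"xyz": [0, 0.0007, 0], "angular": [0, 0, 0]}, {"xyz": [0, 0.0015, 0], "angular": [0, 0, 0]}, {"xyz": [0, 0.0015, 0], "angular": [0, 0, 0]}])

```text
clock: 20.45
position: [0.5678, -0.0191, 0.1416]
ee_rot: [-0.002, 1.0, -0.001, 0.001]
ft_force: [-0.2, -4.5, 11.6]
grip_width: 0.109
grasp_force: 52.2
```

The height stays at 0.1415 everywhere, so the foot sits flat on the rim. I need a finer relative measurement, so I'll read pixel patches around the slot as numbers, before and now.

Run:
```python
from workcell import *;import cv2,numpy as np
np.set_printoptions(linewidth=250)
c=camera("top")["img"][:,:,::-1];cv2.imwrite("pics/top3.png",c);s=camera("scene")["img"][:,:,::-1];cv2.imwrite("pics/scene3.png",s)
print(get_obs()["position"].round(4) if hasattr(get_obs()["position"],"round") else get_obs()["position"])
g=lambda f:cv2.cvtColor(cv2.imread(f),cv2.COLOR_BGR2GRAY)
print("cols 372..394")
for f in("top0","top3"):
    print(f);a=g(f"pics/{f}.png")
    for r in range(170 if f=="top0" else 184,208):print(r,a[r,372:395])
print("scene cols 338..374")
for f in("scene0","scene3"):
    print(f);a=g(f"pics/{f}.png")
    for r in range(168,186):print(r,a[r,338:375])
```

```text
[ 0.5678 -0.0191  0.1416]
cols 372..394
top0
170 [145 142 137 137 137 137 138 139 140 139 139 138 138 138 139 140 140 140 139 138 139 138 137]
171 [139 137 136 138 136 135 136 137 137 137 136 136 135 135 135 136 136 135 135 136 136 135 134]
172 [103 116 135 135 134 135 133 135 134 136 134 133 115 116 116 135 136 136 136 135 135 135 134]
173 [ 73  89 133 121  97  95  97  98  92  92  92  91  73  70  74 111 136 137 135 134 134 136 135]
174 [ 70 120 134  95  58  53  52  52  60  68  67  67  63  53  49  77 134 135 134 134 134 136 136]
175 [119 135 134 106  50  82 118 118 120 122 121 122 121  93  47  63 134 134 135 135 134 136 135]
176 [134 134 134 108  47  77 132 131 132 131 130 131 126 100  45  62 135 135 136 137 135 134 135]
177 [133 136 136 104  47  64 114 106 106  98  98  98 100 111  47  61 136 135 136 137 136 134 135]
178 [133 134 135 103  49  63 100  67  65  58  58  60  79 117  61  79 136 136 136 137 137 136 136]
179 [135 133 134 124  50  59  99  46  47  48  47  45  67 117  68  74 137 136 137 138 137 137 137]
180 [134 133 134 133  62  58 109  48  46  44  45  45  62 118  58  56 138 13
[... 9451 characters left out ...]
48  53  61  60  74  76  80  77  70  60  42  26  22  12   7   8   5   1   9  22  37  31  19   3  31  75 118 127 106]
181 [45 45 52 45 50 51 48 48 49 48 49 47 56 53 69 74 83 84 76 73 59 35 12  9 28 40 35 22 22 28 37 46 66 63 78 76 62]
182 [42 52 49 55 51 53 49 52 49 52 47 48 46 49 55 60 64 69 73 83 72 68 62 39 29 28 17 26 54 71 69 73 62 59 45 46 48]
183 [47 54 50 50 47 46 50 47 48 52 48 41 51 51 48 48 47 56 57 69 75 78 75 57 46 52 58 70 72 72 66 58 50 47 53 49 48]
184 [50 45 50 46 51 48 52 55 48 53 52 49 54 54 44 49 47 51 48 51 55 62 64 48 44 63 74 65 58 53 51 45 50 51 48 53 54]
185 [51 50 47 53 52 52 51 49 47 53 47 49 49 51 51 50 52 53 51 49 52 49 55 45 53 59 52 48 53 50 48 46 48 50 47 33 26]
```

The numbers show the cartridge's near edge at row ~201.7, while the slot's near end is at ~199.8, so it must go about 5.5 mm towards +x. Across y it is centred: 382.3 against 382.5.

Request:
carry_out(motion=[{"xyz": [0, 0, -0.004], "angular": [0, 0, 0]}, {"xyz": [-0.0055, -0.0006, -0.004], "angular": [0, 0, 0]}, {"xyz": [-0.0055, -0.0006, -0.004], "angular": [0, 0, 0]}, {"xyz": [-0.0055, -0.0006, -0.004], "angular": [0, 0, 0]}])

```text
clock: 20.95
position: [0.5724, -0.0181, 0.1441]
ee_rot: [-0.003, 1.0, 0.001, -0.001]
ft_force: [-0.4, 0.1, -1.9]
grip_width: 0.115
grasp_force: 50.2
```

Request:
carry_out(motion=[{"xyz": [0, 0, 0.002], "angular": [0, 0, 0]}, {"xyz": [0, 0, 0.004], "angular": [0, 0, 0]}, {"xyz": [0, 0, 0.0055], "angular": [0, 0, 0]}, {"xyz": [0, 0, 0.0055], "angular": [0, 0, 0]}])

```text
clock: 21.35
position: [0.5732, -0.018, 0.1416]
ee_rot: [-0.003, 1.0, -0.0, 0.001]
ft_force: [-8.8, -1.5, 22.8]
grip_width: 0.11
grasp_force: 54.2
```

Request:
carry_out(motion=[{"xyz": [0, 0, -0.003], "angular": [0, 0, 0]}, {"xyz": [0, -0.0017, -0.002], "angular": [0, 0, 0]}, {"xyz": [0, -0.0017, -0.001], "angular": [0, 0, 0]}, {"xyz": [0, -0.0017, -0.001], "angular": [0, 0, 0]}])

```text
clock: 21.75
position: [0.5732, -0.0193, 0.1416]
ee_rot: [-0.003, 1.0, 0.001, 0.0]
ft_force: [-4.2, 1.6, 16.2]
grip_width: 0.11
grasp_force: 53.1
```

Request:
carry_out(motion=[{"xyz": [-0.0008, 0, 0], "angular": [0, 0, 0]}, {"xyz": [-0.0015, 0, 0], "angular": [0, 0, 0]}, {"xyz": [-0.0015, 0, 0], "angular": [0, 0, 0]}])

```text
clock: 22.05
position: [0.5741, -0.0193, 0.1416]
ee_rot: [-0.003, 1.0, 0.001, -0.0]
ft_force: [-8.7, 0.3, 18.9]
grip_width: 0.11
grasp_force: 53.6
```

Run:
```python
from workcell import *;import cv2,numpy as np
np.set_printoptions(linewidth=250)
c=camera("top")["img"][:,:,::-1];s=camera("scene")["img"][:,:,::-1];cv2.imwrite("pics/scene4.png",s)
o=get_obs();print(np.round(o["position"],4),np.round(o["ft_force"],1))
a=cv2.cvtColor(c,cv2.COLOR_BGR2GRAY)
for r in range(192,205):print(r,a[r,374:392])
a=cv2.cvtColor(s,cv2.COLOR_BGR2GRAY)
for r in range(170,184):print(r,a[r,340:373])
```

```text
[ 0.5741 -0.0193  0.1416] [-8.   0.2 19.3]
192 [ 85  86  51  26  35   9   9   6   9  14  26  25  24  24  23  86 146 144]
193 [ 85  85  61  25  50  11  13  10   8   7  18  18  19  18  19 108 145 146]
194 [ 86  85  64  27  47   9  13   7   4  10  12  13  10  13  55 137 145 146]
195 [ 86  86  63  28  43  10   8  10   9  12   9  13  10  21  71 146 146 146]
196 [ 86  86  64  24  42  13   6   5   8  11   8   7   6  38  62 146 147 146]
197 [ 87  86  81  24  42  25  12   6   8   8  10  13  39  43  56 146 146 146]
198 [ 88  86  86  32  40  29  11  12   7  10  11  31  68  44  58 145 143 144]
199 [ 86  86  85  36  33  30  10  11  12  11  16  45  76  42  55 126 144 144]
200 [ 84  87  86  32  33  56  47  49  49  50  59  68  78  41  40 113 144 145]
201 [ 86  86  86  30  30  82  78  81  79  79  83  83  84  52  32 120 145 144]
202 [ 87  87  86  40  26  75  74  78  76  78  77  65  66  47  27  88 145 145]
203 [ 80  87  86  44  25  45  45  47  48  47  48  36  35  32  27  60 145 147]
204 [ 58  74  86  47  40  33  36  49  48  48  47  47  44  43  45  81 147 146]
170 [152 148 144 144 142 154 134  61   0   
[... 1056 characters left out ...]
135]
178 [ 44  47  51  57  56  67  76  80  77  71  61  41  26  20  16   9   7  13   3  14   5  17   1   1   9  29  59  79 101 129 139 133 131]
179 [ 49  53  49  47  49  49  59  66  75  80  81  70  75  63  33  12   3  25  25  21   0   0   2   6   0  33  43  33  42  65  95 127 139]
180 [43 51 50 49 48 54 47 55 58 67 68 77 80 78 69 61 43 29 11  4  9 21 15 20 41 67 57 44 19  0 30 77 97]
181 [53 46 49 51 50 43 49 48 48 53 51 55 67 75 81 71 74 69 62 40  9 14 34 64 62 50 34 30 34 48 64 63 64]
182 [52 49 48 48 50 47 57 51 44 52 48 51 52 58 67 72 79 78 75 74 60 45 37 41 30 21 56 72 76 72 63 59 50]
183 [48 49 54 52 53 50 43 50 53 48 49 47 51 51 49 56 59 67 78 83 76 61 45 48 56 64 71 72 67 61 52 47 45]
```

Run:
```python
from h import *
import cv2
# predicted: near face (+y) vertical edges at x=+-.03 ; slope d(col)/d(row) for tilt 0 and 3deg (foot to -x)
def edges(t,th,L=.0815):
    out=[]
    for sx in(1,-1):
        P=[]
        for d in(.005,.08):   # below TCP (body end .0015)
            v=np.array([sx*.03,-d]);c,s=np.cos(th),np.sin(th)
            P.append(t+np.array([v[0]*c+v[1]*s,.007,-v[0]*s+v[1]*c]))
        u=proj("scene",np.array(P));out.append(u.round(1).tolist())
    return out
for nm,t in(("scene2",[.571,-.0211,.1551]),("scene3",[.5678,-.0191,.1416]),("scene4",[.5741,-.0193,.1416])):
    a=cv2.cvtColor(cv2.imread(f"pics/{nm}.png"),cv2.COLOR_BGR2GRAY).astype(float)
    L=[];Rr=[]
    for r in range(146,178):
        row=a[r];m=356
        i=m
        while row[i]<35 and i>335:i-=1
        bg=max(row[i],row[i-1]);f=(row[i]-10)/(max(bg-10,1));L.append(i+.5+ (0 if f>1 else (1-f)) -0)
        i=m
        while row[i]<35 and i<380:i+=1
        bg=max(row[i],row[i+1]);f=(row[i]-10)/(max(bg-10,1));Rr.append(i-.5+(1-f))
    print(nm,"L",np.round(L[::2],1).tolist());print("   R",np.round(Rr[::2],1).tolist())
    for th in(0,3):print("  pred tilt",th,edges(np.array(t),np.radians(th)))
```

```text
scene2 L [356.5, 348.7, 348.7, 348.7, 349.1, 349.1, 347.7, 347.7, 347.7, 347.7, 347.7, 347.7, 347.7, 349.7, 355.0, 356.5]
   R [355.5, 365.7, 367.0, 366.9, 366.8, 366.8, 366.8, 366.8, 366.1, 366.9, 369.0, 368.9, 367.6, 365.9, 365.8, 355.6]
  pred tilt 0 [[[347.5, 144.1], [346.7, 169.3]], [[363.8, 149.6], [362.5, 175.5]]]
  pred tilt 3 [[[347.6, 144.7], [347.8, 170.2]], [[363.9, 149.0], [363.6, 175.4]]]
scene3 L [351.7, 352.0, 356.5, 356.5, 348.7, 348.7, 348.7, 348.7, 348.7, 348.7, 348.7, 348.8, 348.9, 347.9, 348.9, 345.8]
   R [356.9, 356.7, 355.6, 355.5, 367.2, 367.2, 367.2, 367.0, 366.9, 367.1, 369.1, 368.9, 367.6, 366.7, 366.9, 366.8]
  pred tilt 0 [[[347.7, 149.2], [346.9, 174.3]], [[363.9, 154.8], [362.6, 180.6]]]
  pred tilt 3 [[[347.8, 149.8], [347.9, 175.2]], [[364.0, 154.3], [363.8, 180.5]]]
scene4 L [356.5, 356.5, 356.6, 347.7, 347.7, 347.7, 347.7, 347.7, 348.1, 348.1, 348.1, 348.1, 348.1, 346.7, 346.5, 346.9]
   R [355.5, 355.5, 355.5, 363.0, 365.8, 365.8, 365.8, 365.8, 365.8, 365.9, 369.1, 368.9, 367.7, 365.0, 365.0, 364.9]
  pred tilt 0 [[[346.1, 148.6], [345.3, 173.6]], [[362.2, 154.2], [361.0, 179.9]]]
  pred tilt 3 [[[346.2, 149.2], [346.4, 174.5]], [[362.3, 153.7], [362.1, 179.8]]]
```

Both measurements can be reconciled: the cartridge sits about 4 mm off in x relative to the TCP, and it still needs about -2.5 mm in y. I have never had both right at once, so I'll try that with a firmer grip.

Request:
carry_out(motion=[{"xyz": [0, 0, -0.005], "angular": [0, 0, 0]}, {"xyz": [-0.0008, -0.0025, -0.005], "angular": [0, 0, 0]}, {"xyz": [-0.0008, -0.0025, -0.005], "angular": [0, 0, 0]}, {"xyz": [-0.0008, -0.0025, -0.005], "angular": [0, 0, 0]}], grip_force=80)

```text
clock: 22.55
position: [0.5748, -0.0228, 0.1446]
ee_rot: [-0.003, 1.0, 0.001, -0.001]
ft_force: [0.1, 0.9, -1.6]
grip_width: 0.107
grasp_force: 77.8
```

Request:
carry_out(motion=[{"xyz": [0, 0, 0.002], "angular": [0, 0, 0]}, {"xyz": [0, 0, 0.004], "angular": [0, 0, 0]}, {"xyz": [0, 0, 0.0045], "angular": [0, 0, 0]}, {"xyz": [0, 0, 0.0045], "angular": [0, 0, 0]}])

```text
clock: 22.95
position: [0.5749, -0.0224, 0.1405]
ee_rot: [-0.003, 1.0, 0.001, -0.0]
ft_force: [-0.6, 0.1, -2.1]
grip_width: 0.105
grasp_force: 77.8
```

It's in: 0.1405 with no contact force. I'll continue down.

Request:
carry_out(motion=[{"xyz": [0, 0, 0.003], "angular": [0, 0, 0]}, {"xyz": [0, 0, 0.006], "angular": [0, 0, 0]}, {"xyz": [0, 0, 0.009], "angular": [0, 0, 0]}, {"xyz": [0, 0, 0.012], "angular": [0, 0, 0]}, {"xyz": [0, 0, 0.012], "angular": [0, 0, 0]}])

```text
clock: 23.45
position: [0.5747, -0.0225, 0.1282]
ee_rot: [-0.003, 1.0, 0.001, -0.001]
ft_force: [-0.7, 0.2, -2.1]
grip_width: 0.107
grasp_force: 77.8
```

Request:
carry_out(motion=[{"xyz": [0, 0, 0.003], "angular": [0, 0, 0]}, {"xyz": [0, 0, 0.006], "angular": [0, 0, 0]}, {"xyz": [0, 0, 0.009], "angular": [0, 0, 0]}, {"xyz": [0, 0, 0.012], "angular": [0, 0, 0]}, {"xyz": [0, 0, 0.014], "angular": [0, 0, 0]}, {"xyz": [0, 0, 0.014], "angular": [0, 0, 0]}])

```text
clock: 24.05
position: [0.5748, -0.0228, 0.1142]
ee_rot: [-0.003, 1.0, 0.0, -0.0]
ft_force: [0.9, -3.4, -2.7]
grip_width: 0.105
grasp_force: 77.7
```

```bash
python3 o.py
```

```text
24.1 [ 0.5748 -0.0227  0.1144] F [ 0.  -1.4 -1.8] M [-0.81 -0.07  0.01] tilt/rot z,x [[-0.0007, 0.0008, -1.0], [-1.0, -0.0059, 0.0007]] 0.109
```

Request:
carry_out(motion=[{"xyz": [0, 0, 0.003], "angular": [0, 0, 0]}, {"xyz": [0, 0, 0.006], "angular": [0, 0, 0]}, {"xyz": [0, 0, 0.009], "angular": [0, 0, 0]}, {"xyz": [0, 0, 0.011], "angular": [0, 0, 0]}, {"xyz": [0, 0, 0.013], "angular": [0, 0, 0]}, {"xyz": [0, 0, 0.013], "angular": [0, 0, 0]}])

```text
clock: 24.7
position: [0.5748, -0.0225, 0.1013]
ee_rot: [-0.003, 1.0, 0.001, -0.0]
ft_force: [0.7, -3.9, -3.0]
grip_width: 0.106
grasp_force: 77.8
```

Request:
carry_out(motion=[{"xyz": [0, 0, 0.001], "angular": [0, 0, 0]}, {"xyz": [0, 0, 0.002], "angular": [0, 0, 0]}, {"xyz": [0, 0, 0.003], "angular": [0, 0, 0]}, {"xyz": [0, 0, 0.003], "angular": [0, 0, 0]}])

```text
clock: 25.1
position: [0.5753, -0.0223, 0.101]
ee_rot: [-0.003, 1.0, -0.0, 0.0]
ft_force: [-9.4, -4.0, 21.8]
grip_width: 0.103
grasp_force: 81.9
```

Floor contact at 0.101 is 40.5 mm below the rim contact. One firmer push to be sure it is home, then release.

Request:
carry_out(motion=[{"xyz": [0, 0, 0.001], "angular": [0, 0, 0]}, {"xyz": [0, 0, 0.002], "angular": [0, 0, 0]}, {"xyz": [0, 0, 0.0025], "angular": [0, 0, 0]}, {"xyz": [0, 0, 0.0025], "angular": [0, 0, 0]}, {"xyz": [0, 0, 0.0025], "angular": [0, 0, 0]}], grip_force=110)

```text
clock: 25.6
position: [0.5758, -0.0221, 0.1009]
ee_rot: [-0.003, 1.0, -0.001, 0.001]
ft_force: [-18.7, -6.0, 47.1]
grip_width: 0.105
grasp_force: 110.3
```

Request:
carry_out(motion=[{"xyz": [0, 0, -0.005], "angular": [0, 0, 0]}, {"xyz": [0, 0, -0.005], "angular": [0, 0, 0]}])

```text
clock: 25.8
position: [0.5753, -0.0225, 0.1019]
ee_rot: [-0.003, 1.0, 0.0, 0.0]
ft_force: [-0.2, -3.6, -0.7]
grip_width: 0.101
grasp_force: 107.6
```

Request:
carry_out(motion=[{"xyz": [0, 0, 0], "angular": [0, 0, 0]}, {"xyz": [0, 0, 0], "angular": [0, 0, 0]}, {"xyz": [0, 0, 0], "angular": [0, 0, 0]}, {"xyz": [0, 0, 0], "angular": [0, 0, 0]}], hand=0.45)

```text
clock: 26.2
position: [0.575, -0.0219, 0.101]
ee_rot: [-0.003, 1.0, 0.001, -0.0]
ft_force: [0.0, -0.1, -0.4]
grip_width: 0.453
grasp_force: 0.0
```

Request:
carry_out(motion=[{"xyz": [0, 0, -0.02], "angular": [0, 0, 0]}, {"xyz": [0, 0, -0.06], "angular": [0, 0, 0]}, {"xyz": [0, 0, -0.09], "angular": [0, 0, 0]}, {"xyz": [0, 0, -0.09], "angular": [0, 0, 0]}, {"xyz": [0, 0, -0.09], "angular": [0, 0, 0]}])

```text
clock: 26.7
position: [0.5752, -0.0224, 0.1914]
ee_rot: [-0.003, 1.0, 0.0, 0.0]
ft_force: [-0.2, -0.0, -0.3]
grip_width: 0.452
grasp_force: 0.0
```

Run:
```python
from g import *
import cv2
from workcell import *
np.set_printoptions(linewidth=250)
print(get_obs()["position"])
# keys: unit-relative to found slot centre
a=cv2.cvtColor(camera("scene")["img"],cv2.COLOR_RGB2GRAY)
for r in range(150,182):print(r,a[r,343:371])
```

```text
[ 0.76  0.42 -1.    1.61  0.36  1.31  1.28]
[ 0.57519903 -0.02241999  0.19140001]
150 [151 153 159 159 158 158 158 162 135  68  28  43  62  78 114 137 153 172 174 166 148 119  66  64  69  76  77 126]
151 [152 153 157 158 158 161 154 165 126   0   0   1   4   0  51  71  87 105 119 155 167 156 139 142 145 150 148 149]
152 [148 151 159 154 154 156 158 167 136   9  12  16   5   0   5   0   9  17  38  85 134 161 161 161 159 158 155 157]
153 [147 152 159 157 155 156 156 165 128  15  38  31  38  39  11   5   1   1   0  69 137 158 159 155 154 153 153 154]
154 [150 155 161 157 157 156 161 165 129   1  14  22  37  47  44  42  38  14   0  86 144 157 156 157 156 155 149 148]
155 [149 152 156 155 153 153 156 164 132  21  39  29   9  25  20  33  37  12   0  87 149 159 156 157 161 159 157 154]
156 [149 152 157 153 155 155 157 158 127   2  17  30  29  29  17  25  22   5   0  88 143 162 155 157 158 159 160 163]
157 [147 146 153 153 150 153 153 160 125  31  33  23  17  10  22  35  34   8   0  83 141 159 155 153 150 154 158 156]
158 [143 152 162 147 150 149 151 158 128  14  31  44  49  41  20  28  16  
[... 1973 characters left out ...]
 16  10  10   6  13  16  16   4  15   8   2  10   0  41  96 131 138 130 109]
176 [ 74  68  58  34  18   0  11   0   9  12   6  16   7   5   8   1   3   5   9  17   9   0  45 108 139 131 132 130]
177 [ 75  76  77  74  63  63  38  21   2   1   7   8   3  11   6   0  13  17  15  14   5   1  49 114 143 135 135 135]
178 [ 53  57  69  74  76  74  69  60  47  30  17  16   1  17  24  10   2  11  11   2   0   3  17  59  81 100 128 134]
179 [45 46 52 55 67 76 80 77 72 68 62 39  7  7 13  0  3  4 10  9  9  8 17 35 34 43 66 99]
180 [46 49 47 46 53 58 68 66 77 82 78 72 64 44 26 13 19  2  6  3  0 20 49 55 45 21  0 32]
181 [45 50 49 47 54 49 52 56 52 69 75 80 74 71 70 60 35 24  0 16 50 64 44 34 29 38 46 61]
```

The cartridge is home: 47 N against the floor, and about 39 mm of the body stands out of the mouth. Now the large key, with fingers shut.

Request:
carry_out(motion=[{"xyz": [0.027, -0.0636, 0], "angular": [0, 0, 0]}, {"xyz": [0.027, -0.0636, 0], "angular": [0, 0, 0]}, {"xyz": [0.027, -0.0636, 0.04], "angular": [0, 0, 0]}, {"xyz": [0.027, -0.0636, 0.08], "angular": [0, 0, 0]}, {"xyz": [0.027, -0.0636, 0.1], "angular": [0, 0, 0]}, {"xyz": [0.027, -0.0636, 0.1], "angular": [0, 0, 0]}, {"xyz": [0.027, -0.0636, 0.1], "angular": [0, 0, 0]}], hand=0)

```text
clock: 27.45
position: [0.5482, -0.0858, 0.091]
ee_rot: [-0.003, 1.0, 0.001, -0.001]
ft_force: [0.1, 1.3, 0.2]
grip_width: -0.0
grasp_force: 0.0
```

Request:
carry_out(motion=[{"xyz": [0, 0, 0.003], "angular": [0, 0, 0]}, {"xyz": [0, 0, 0.006], "angular": [0, 0, 0]}, {"xyz": [0, 0, 0.009], "angular": [0, 0, 0]}, {"xyz": [0, 0, 0.009], "angular": [0, 0, 0]}])

```text
clock: 27.85
position: [0.5485, -0.0862, 0.0822]
ee_rot: [-0.003, 1.0, 0.0, 0.0]
ft_force: [0.3, -1.3, 0.9]
grip_width: -0.001
grasp_force: 0.6
```

Request:
carry_out(motion=[{"xyz": [0, 0, 0.002], "angular": [0, 0, 0]}, {"xyz": [0, 0, 0.004], "angular": [0, 0, 0]}, {"xyz": [0, 0, 0.004], "angular": [0, 0, 0]}])

```text
clock: 28.15
position: [0.5486, -0.0862, 0.0782]
ee_rot: [-0.003, 1.0, 0.0, 0.0]
ft_force: [0.5, -0.3, 3.2]
grip_width: 0.002
grasp_force: 1.8
```

Contact started near 0.082. I'll push to the stop.

Request:
carry_out(motion=[{"xyz": [0, 0, 0.002], "angular": [0, 0, 0]}, {"xyz": [0, 0, 0.004], "angular": [0, 0, 0]}, {"xyz": [0, 0, 0.004], "angular": [0, 0, 0]}])

```text
clock: 28.45
position: [0.5487, -0.0862, 0.0758]
ee_rot: [-0.003, 1.0, -0.0, -0.0]
ft_force: [-8.9, -0.6, 22.1]
grip_width: 0.001
grasp_force: 11.4
```

Request:
carry_out(motion=[{"xyz": [0, 0, 0.001], "angular": [0, 0, 0]}, {"xyz": [0, 0, 0.002], "angular": [0, 0, 0]}, {"xyz": [0, 0, 0.002], "angular": [0, 0, 0]}])

```text
clock: 28.75
position: [0.5489, -0.0862, 0.0755]
ee_rot: [-0.003, 1.0, -0.001, 0.0]
ft_force: [-16.9, -1.5, 42.6]
grip_width: -0.003
grasp_force: 21.2
```

The large key hit its stop at 0.0757, 6 mm down. I'll raise, then do the small key.

Request:
carry_out(motion=[{"xyz": [0, 0, -0.01], "angular": [0, 0, 0]}, {"xyz": [0, 0, -0.035], "angular": [0, 0, 0]}, {"xyz": [0, 0, -0.035], "angular": [0, 0, 0]}, {"xyz": [0, 0, -0.035], "angular": [0, 0, 0]}, {"xyz": [-0.025, 0, -0.035], "angular": [0, 0, 0]}, {"xyz": [-0.051, 0, -0.035], "angular": [0, 0, 0]}, {"xyz": [-0.051, 0, -0.035], "angular": [0, 0, 0]}, {"xyz": [-0.051, 0, -0.02], "angular": [0, 0, 0]}, {"xyz": [-0.051, 0, -0.018], "angular": [0, 0, 0]}, {"xyz": [-0.051, 0, -0.018], "angular": [0, 0, 0]}])

```text
clock: 29.75
position: [0.5979, -0.086, 0.0887]
ee_rot: [-0.003, 1.0, 0.001, -0.001]
ft_force: [-0.4, -0.1, 0.7]
grip_width: -0.001
grasp_force: 0.0
```

Request:
carry_out(motion=[{"xyz": [0, 0, 0.003], "angular": [0, 0, 0]}, {"xyz": [0, 0, 0.006], "angular": [0, 0, 0]}, {"xyz": [0, 0, 0.006], "angular": [0, 0, 0]}])

```text
clock: 30.05
position: [0.5991, -0.086, 0.0839]
ee_rot: [-0.003, 1.0, 0.0, -0.0]
ft_force: [0.5, -0.5, 0.5]
grip_width: -0.004
grasp_force: 0.0
```

Request:
carry_out(motion=[{"xyz": [0, 0, 0.002], "angular": [0, 0, 0]}, {"xyz": [0, 0, 0.004], "angular": [0, 0, 0]}, {"xyz": [0, 0, 0.004], "angular": [0, 0, 0]}])

```text
clock: 30.35
position: [0.5995, -0.0859, 0.0802]
ee_rot: [-0.003, 1.0, 0.0, -0.0]
ft_force: [-0.5, -0.5, 2.6]
grip_width: -0.003
grasp_force: 1.2
```

Request:
carry_out(motion=[{"xyz": [0, 0, 0.002], "angular": [0, 0, 0]}, {"xyz": [0, 0, 0.004], "angular": [0, 0, 0]}, {"xyz": [0, 0, 0.004], "angular": [0, 0, 0]}])

```text
clock: 30.65
position: [0.5995, -0.0859, 0.0763]
ee_rot: [-0.003, 1.0, 0.0, 0.0]
ft_force: [-1.1, -0.8, 3.9]
grip_width: 0.005
grasp_force: 2.4
```

Request:
carry_out(motion=[{"xyz": [0, 0, 0.0015], "angular": [0, 0, 0]}, {"xyz": [0, 0, 0.003], "angular": [0, 0, 0]}, {"xyz": [0, 0, 0.003], "angular": [0, 0, 0]}])

```text
clock: 30.95
position: [0.5998, -0.0859, 0.0758]
ee_rot: [-0.003, 1.0, -0.0, 0.0]
ft_force: [-11.5, -1.8, 28.7]
grip_width: -0.0
grasp_force: 14.2
```

The small key hit its stop at 0.0758. I'll retreat and check.

Request:
carry_out(motion=[{"xyz": [0, 0, -0.01], "angular": [0, 0, 0]}, {"xyz": [0, 0, -0.05], "angular": [0, 0, 0]}, {"xyz": [0, 0, -0.1], "angular": [0, 0, 0]}, {"xyz": [0, 0, -0.15], "angular": [0, 0, 0]}, {"xyz": [0, 0, -0.15], "angular": [0, 0, 0]}, {"xyz": [0, 0, -0.15], "angular": [0, 0, 0]}, {"xyz": [0, 0, -0.15], "angular": [0, 0, 0]}])

```text
clock: 31.65
position: [0.5988, -0.0862, 0.2218]
ee_rot: [-0.003, 1.0, 0.001, -0.001]
ft_force: [-0.1, -0.7, -1.0]
grip_width: -0.001
grasp_force: 0.0
```

Run:
```python
from workcell import *
import cv2,numpy as np
a=cv2.cvtColor(camera("scene")["img"],cv2.COLOR_RGB2GRAY).astype(int);b=cv2.imread("pics/scene0.png",0).astype(int)
print("cart col353 top rows",a[140:166:2,353]);d=abs(a-b)
for n,(x,y) in dict(tape=(265,198),pliers=(392,236),elbow=(222,218),sleeve=(311,168),stand=(331,222)).items():print(n,(d[y-12:y+12,x-18:x+18]>40).mean().round(3))
print(get_obs()["position"],get_obs()["ft_force"])
print(hand_in())
```

```text
cart col353 top rows [152 147 148 137 162  26  15  12  24  21  34   3   2]
tape 0.0
pliers 0.0
elbow 0.0
sleeve 0.0
stand 0.0
[ 0.59869082 -0.08614802  0.22157891] [-0.40834624  0.04323507  0.02325777]
the job is handed in; nothing more can be done
None
```

The job is handed in at about 32 s: the cartridge was laid on the stand, retaken by its tab and pushed to the slot floor, then the large key and after it the small key were each pressed to their stops and released; the tape roll, pliers, elbow and sleeve are unmoved, and the verdict was not shown to me.

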